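# Hang washed pots on the balance rack to drain

### The job

Hang the two green pots and the galvanised bucket by their handles on the prongs of the pivoting balance rack, keeping it balanced by working at alternate ends: first one green pot, then the bucket at the other end, then the second green pot on the same prong as the first. The bucket weighs as much as both pots together, so the bar must end up level, and at no time may you let either end drop onto its stop. Leave the saucer, trowel and cultivator lying where they are.

Things in the scene. Friction and masses are not known exactly. Their poses are not given: they have to be found in the camera images.
- bar (a joint): tilt (rad) of the rack's bar: 0 level, positive when its left (+y) end is up; stops at +-0.195. The 300 mm steel bar pivots at its middle (red hub) on a green post; a weak spring and damper level it when evenly loaded. One green pot more at one end than the other dips that end to about 0.11; the bucket alone, or two pots, drop it on its stop. Bucket against one pot: 0.11 down at the bucket.
- prong_left (a point): left (+y) end of the bar: round steel prong, 10 mm thick, running 205 mm from the bar along its -x, towards the robot; its end is turned up (top 19 mm above the prong's axis). Origin on its axis at the bar, 140 mm from the pivot, 225 mm above the bench when level; y and z lean with the bar. Holds two pots one behind the other, middles 100 mm apart (say 65 and 165 mm from the bar).
- prong_right (a point): right (-y) end of the bar: the same prong, 140 mm to the other side of the pivot; same sizes and axes.
- pot_a_grip (a point): One of two like green metal pots, 180 g. Open topped, 80 mm across, 72 mm high at the rim. A stiff strap handle (24 wide, 5 mm thick) rises from the rim at +y and -y to an inverted V (45 degree slopes) over the middle; on it stands a square wooden grip 22 x 22 x 45 mm tall, to lift by from above. Point: middle of the grip, 160.6 mm above the underside; z up, x through the handle opening.
- pot_a_eye (a point): inner top of that handle's V, on the middle line, 132 mm above the underside, 28.6 mm below the grip's middle; same axes. The opening from the rim up to here is 60 mm high in the middle. Hanging, this point lies about 7 mm above the prong's axis.
- pot_b_grip (a point): The other green metal pot, 180 g. Open topped, 80 mm across, 72 mm high at the rim. A stiff strap handle (24 wide, 5 mm thick) rises from the rim at +y and -y to an inverted V (45 degree slopes) over the middle; on it stands a square wooden grip 22 x 22 x 45 mm tall, to lift by from above. Point: middle of the grip, 160.6 mm above the underside; z up, x through the handle opening.
- pot_b_eye (a point): inner top of that handle's V, on the middle line, 132 mm above the underside, 28.6 mm below the grip's middle; same axes. The opening from the rim up to here is 60 mm high in the middle. Hanging, this point lies about 7 mm above the prong's axis.
- bucket_grip (a point): Galvanised metal bucket, 360 g. Open topped, 110 mm across, 95 mm high at the rim. A stiff strap handle (24 wide, 5 mm thick) rises from the rim at +y and -y to an inverted V (45 degree slopes) over the middle; on it stands a square wooden grip 22 x 22 x 45 mm tall, to lift by from above. Point: middle of the grip, 188.6 mm above the underside; z up, x through the handle opening.
- bucket_eye (a point): inner top of that handle's V, on the middle line, 160 mm above the underside, 28.6 mm below the grip's middle; same axes. The opening from the rim up to here is 65 mm high in the middle. Hanging, this point lies about 7 mm above the prong's axis.
- saucer: brown ceramic saucer, 130 mm across, 22 mm high. Bystander, leave alone; origin at the underside.
- trowel: aluminium trowel with a wooden handle, about 280 mm long, lying flat, up to 26 mm high. Bystander, leave alone; origin at the underside.
- cultivator: stainless steel three-tined hand cultivator with black handle, about 270 mm long, lying flat, up to 30 mm high. Bystander, leave alone; origin at the underside.
Mind the look-alikes: they are no part of the job. Leave any blue look-alike of the part that bears pot_a_grip alone. Leave any blue or yellow look-alike of the part that bears bucket_grip alone.

How it is judged (in metres and radians):
On the way, in this order (a step that is already met when the one before it is completed fails the run):
1. one green pot hangs released on a prong, alone on the rack ((((x of pot_a_eye in the frame of prong_left between -0.205 and -0.008 m and y of pot_a_eye in the frame of prong_left between -0.03 and 0.03 m and z of pot_a_eye in the frame of prong_left between -0.005 and 0.03 m and contact force between pot_a and bar above 0.5 N and contact force between pot_a and the fingers below 0.05 N) and contact force between each of pot_b, bucket and bar below 0.05 N) or ((x of pot_a_eye in the frame of prong_right between -0.205 and -0.008 m and y of pot_a_eye in the frame of prong_right between -0.03 and 0.03 m and z of pot_a_eye in the frame of prong_right between -0.005 and 0.03 m and contact force between pot_a and bar above 0.5 N and contact force between pot_a and the fingers below 0.05 N) and contact force between each of pot_b, bucket and bar below 0.05 N) or ((x of pot_b_eye in the frame of prong_left between -0.205 and -0.008 m and y of pot_b_eye in the frame of prong_left between -0.03 and 0.03 m and z of pot_b_eye in the frame of prong_left between -0.005 and 0.03 m and contact force between pot_b and bar above 0.5 N and contact force between pot_b and the fingers below 0.05 N) and contact force between each of pot_a, bucket and bar below 0.05 N) or ((x of pot_b_eye in the frame of prong_right between -0.205 and -0.008 m and y of pot_b_eye in the frame of prong_right between -0.03 and 0.03 m and z of pot_b_eye in the frame of prong_right between -0.005 and 0.03 m and contact force between pot_b and bar above 0.5 N and contact force between pot_b and the fingers below 0.05 N) and contact force between each of pot_a, bucket and bar below 0.05 N))), for 0.2 s.
2. the bucket hangs released on the prong at the other end, the second pot not yet up ((((x of pot_a_eye in the frame of prong_left between -0.205 and -0.008 m and y of pot_a_eye in the frame of prong_left between -0.03 and 0.03 m and z of pot_a_eye in the frame of prong_left between -0.005 and 0.03 m and contact force between pot_a and bar above 0.5 N and contact force between pot_a and the fingers below 0.05 N) and (x of bucket_eye in the frame of prong_right between -0.205 and -0.008 m and y of bucket_eye in the frame of prong_right between -0.03 and 0.03 m and z of bucket_eye in the frame of prong_right between -0.005 and 0.03 m and contact force between bucket and bar above 0.5 N and contact force between bucket and the fingers below 0.05 N) and contact force between pot_b and bar below 0.05 N) or ((x of pot_a_eye in the frame of prong_right between -0.205 and -0.008 m and y of pot_a_eye in the frame of prong_right between -0.03 and 0.03 m and z of pot_a_eye in the frame of prong_right between -0.005 and 0.03 m and contact force between pot_a and bar above 0.5 N and contact force between pot_a and the fingers below 0.05 N) and (x of bucket_eye in the frame of prong_left between -0.205 and -0.008 m and y of bucket_eye in the frame of prong_left between -0.03 and 0.03 m and z of bucket_eye in the frame of prong_left between -0.005 and 0.03 m and contact force between bucket and bar above 0.5 N and contact force between bucket and the fingers below 0.05 N) and contact force between pot_b and bar below 0.05 N) or ((x of pot_b_eye in the frame of prong_left between -0.205 and -0.008 m and y of pot_b_eye in the frame of prong_left between -0.03 and 0.03 m and z of pot_b_eye in the frame of prong_left between -0.005 and 0.03 m and contact force between pot_b and bar above 0.5 N and contact force between pot_b and the fingers below 0.05 N) and (x of bucket_eye in the frame of prong_right between -0.205 and -0.008 m and y of bucket_eye in the frame of prong_right between -0.03 and 0.03 m and z of bucket_eye in the frame of prong_right between -0.005 and 0.03 m and contact force between bucket and bar above 0.5 N and contact force between bucket and the fingers below 0.05 N) and contact force between pot_a and bar below 0.05 N) or ((x of pot_b_eye in the frame of prong_right between -0.205 and -0.008 m and y of pot_b_eye in the frame of prong_right between -0.03 and 0.03 m and z of pot_b_eye in the frame of prong_right between -0.005 and 0.03 m and contact force between pot_b and bar above 0.5 N and contact force between pot_b and the fingers below 0.05 N) and (x of bucket_eye in the frame of prong_left between -0.205 and -0.008 m and y of bucket_eye in the frame of prong_left between -0.03 and 0.03 m and z of bucket_eye in the frame of prong_left between -0.005 and 0.03 m and contact force between bucket and bar above 0.5 N and contact force between bucket and the fingers below 0.05 N) and contact force between pot_a and bar below 0.05 N))), for 0.2 s.
3. both green pots hang released on one prong and the bucket on the other ((((x of pot_a_eye in the frame of prong_left between -0.205 and -0.008 m and y of pot_a_eye in the frame of prong_left between -0.03 and 0.03 m and z of pot_a_eye in the frame of prong_left between -0.005 and 0.03 m and contact force between pot_a and bar above 0.5 N and contact force between pot_a and the fingers below 0.05 N) and (x of pot_b_eye in the frame of prong_left between -0.205 and -0.008 m and y of pot_b_eye in the frame of prong_left between -0.03 and 0.03 m and z of pot_b_eye in the frame of prong_left between -0.005 and 0.03 m and contact force between pot_b and bar above 0.5 N and contact force between pot_b and the fingers below 0.05 N) and (x of bucket_eye in the frame of prong_right between -0.205 and -0.008 m and y of bucket_eye in the frame of prong_right between -0.03 and 0.03 m and z of bucket_eye in the frame of prong_right between -0.005 and 0.03 m and contact force between bucket and bar above 0.5 N and contact force between bucket and the fingers below 0.05 N)) or ((x of pot_a_eye in the frame of prong_right between -0.205 and -0.008 m and y of pot_a_eye in the frame of prong_right between -0.03 and 0.03 m and z of pot_a_eye in the frame of prong_right between -0.005 and 0.03 m and contact force between pot_a and bar above 0.5 N and contact force between pot_a and the fingers below 0.05 N) and (x of pot_b_eye in the frame of prong_right between -0.205 and -0.008 m and y of pot_b_eye in the frame of prong_right between -0.03 and 0.03 m and z of pot_b_eye in the frame of prong_right between -0.005 and 0.03 m and contact force between pot_b and bar above 0.5 N and contact force between pot_b and the fingers below 0.05 N) and (x of bucket_eye in the frame of prong_left between -0.205 and -0.008 m and y of bucket_eye in the frame of prong_left between -0.03 and 0.03 m and z of bucket_eye in the frame of prong_left between -0.005 and 0.03 m and contact force between bucket and bar above 0.5 N and contact force between bucket and the fingers below 0.05 N)))), for 0.2 s.
At the end, for the whole second after the job is handed in: Both green pots hang by their handles on one prong and the bucket on the other, all released and nearly still (under 80 mm/s), with the bar level within 0.05 rad (3 degrees) ((((x of pot_a_eye in the frame of prong_left between -0.205 and -0.008 m and y of pot_a_eye in the frame of prong_left between -0.03 and 0.03 m and z of pot_a_eye in the frame of prong_left between -0.005 and 0.03 m and contact force between pot_a and bar above 0.5 N and contact force between pot_a and the fingers below 0.05 N) and (x of pot_b_eye in the frame of prong_left between -0.205 and -0.008 m and y of pot_b_eye in the frame of prong_left between -0.03 and 0.03 m and z of pot_b_eye in the frame of prong_left between -0.005 and 0.03 m and contact force between pot_b and bar above 0.5 N and contact force between pot_b and the fingers below 0.05 N) and (x of bucket_eye in the frame of prong_right between -0.205 and -0.008 m and y of bucket_eye in the frame of prong_right between -0.03 and 0.03 m and z of bucket_eye in the frame of prong_right between -0.005 and 0.03 m and contact force between bucket and bar above 0.5 N and contact force between bucket and the fingers below 0.05 N)) or ((x of pot_a_eye in the frame of prong_right between -0.205 and -0.008 m and y of pot_a_eye in the frame of prong_right between -0.03 and 0.03 m and z of pot_a_eye in the frame of prong_right between -0.005 and 0.03 m and contact force between pot_a and bar above 0.5 N and contact force between pot_a and the fingers below 0.05 N) and (x of pot_b_eye in the frame of prong_right between -0.205 and -0.008 m and y of pot_b_eye in the frame of prong_right between -0.03 and 0.03 m and z of pot_b_eye in the frame of prong_right between -0.005 and 0.03 m and contact force between pot_b and bar above 0.5 N and contact force between pot_b and the fingers below 0.05 N) and (x of bucket_eye in the frame of prong_left between -0.205 and -0.008 m and y of bucket_eye in the frame of prong_left between -0.03 and 0.03 m and z of bucket_eye in the frame of prong_left between -0.005 and 0.03 m and contact force between bucket and bar above 0.5 N and contact force between bucket and the fingers below 0.05 N))) and value of joint bar between -0.05 and 0.05 rad and linear speed of each of pot_a, pot_b, bucket below 0.08 m/s); the robot touches nothing.
It fails at once if an end of the bar drops onto its stop (tilt beyond 0.185 rad) (value of joint bar above 0.185 rad or value of joint bar below -0.185 rad).
It fails at once if the saucer, trowel or cultivator is shifted more than 40 mm or knocked over (distance of any of saucer, trowel, cultivator from where it was at the start of the episode above 0.04 m or angle between any of saucer, trowel, cultivator's own z axis and vertical above 0.5 rad).
It also fails if it takes over 72 s, if anything falls off the work surface, if the arm or the gripper's body presses on something with over 40 N, if the wrist force passes 120 N, or if a joint passes its speed limit or range.

### The arm

A 7-joint arm with a two-finger parallel gripper is mounted at the origin on the work surface. World frame = base frame: x ahead of the robot, y to its left, z up, the work surface at z = 0. Lengths are in mm, angles in degrees, forces in N, time in s.
With the tool pointing down it reaches from about 350 to 775 mm from the base axis. Payload 3.1 kg.
Tool frame: the origin (TCP) lies on the centre line of the jaws, within the pads' length; the fingertips stand 17 mm ahead of it and the grasp point (between the pads) lies 2 mm behind it (ctrl.nose_length is the z of the fingertips in the tool frame, in mm); z points along the fingers, y is the line along which they close (so a half turn about z gives the same grasp; the last joint's range is limited). The gripper opens to 85 mm and grips with 20 to 120 N. Pads are 22 mm wide; open, the fingers measure 114 mm over their backs; the gripper's body (76 mm by 85 mm) begins 54 mm behind the grasp point. The pads swing forward as they close: fully open they stand 13 mm farther back than shut.
Start: joints at [-76.931, 17.813, 0.802, 86.603, -0.252, 75.585, -1.558], TCP at [146.568, 530.127, 248.304] pointing down, gripper open.
Joint ranges: [-154.91, 154.91], [-16.99, 109.72], [-72.82, 74.43], [7.12, 147.25], [-82.49, 262.49], [11.32, 116.49], [-174.64, 174.64]. Speed limits (degrees/s): [159.86, 159.86, 180, 180, 180, 180, 180].

### API

Orientations are given as [roll, pitch, yaw] about the fixed x, y, z axes, in that order (R = Rz(yaw) Ry(pitch) Rx(roll)).
In Python, from plant import ctrl, get_image, camera_info gives the robot as it stands. The module is installed in compiled form; this text tells all that it offers.
- The arm moves only by the tool arm_command, never from a script. Its argument "moves" is a list of rows, each an object of numbers: "fingers": the opening, from -1 (shut) to 1 (fully open); "tx", "ty", "tz": the shift along the tool's x, y, z in cm; "rx", "ry", "rz": the turn, a rotation vector about the tool's x, y, z in rad. A call has 1 to 10 rows; each row is the pose to reach, as a shift and turn from the pose commanded when the call began, along the tool's axes at that moment; what a row does not reach only later rows make up. A row lasts 1/10 s, in which the tool goes at most 50 mm and 8.59 degrees, less where a joint would pass 70% of its speed; a pose out of reach is approached as far as the arm can. A call with a gripper value outside its range is refused whole. The fingers move at their own pace and stop on an object; "grip_force" is the grip in N (left out, the last holds). Time passes only in rows, so rows that repeat a pose let the fingers close. It gives the time, the measured TCP pose, the force, the opening and the grip force at its end, in the units of the state.
- ctrl.get_obs(): the state, without advancing time (a new reading comes with each control period).
- get_image(name): name is "scene" or "top" or "wrist"; returns the picture (384x512x3 uint8, red, green, blue); there is no depth.
- camera_info(name): a dict with "fx", "fy", "cx", "cy" (pixels), "T" (4x4, takes a point from camera to world coordinates). Camera axes: x right, y down, z forward; pixel columns grow to the right and rows downward; lengths in mm; the calibration is good to about 2 mm. A picture is of the moment at which its call begins: read the wrist's pose just before it. camera_info takes no time and is no camera call; for the wrist camera it gives the pose at the moment of the call.
- ctrl.job_done(): hands the job in; it is judged then, once.
The state is a dict: "t": time; "joint_pos": joint angles; "qd": joint speeds; "tau": joint torques, N m; "tcp_pos": TCP position; "ee_rot": TCP orientation; "wrist_force": force on the tool from outside, world axes, zero at the start; "ft_torque": the same for the moment, N m; "finger_gap": finger opening in mm; "grasp_force": force on a finger pad.
Only numpy, scipy, OpenCV 4.12 (cv2) and the standard library are available. Lean on these libraries where they do the work, as an engineer would, in place of code of your own. Each camera call takes 0.05 s, during which the arm holds its last target. There are 200 camera calls.

## Working session

There is one attempt and no reset: what is moved stays moved. The work goes in short steps, Python scripts to look and compute and a tool call to move; the robot and the scene stay as the last step left them, time stands still between calls to the robot, and variables do not carry over. Pictures are saved under pics/ and viewed, at most 10 in all, crops included, and the job is handed in when it is done.

Besides the shell and the picture viewer there is one more tool, called after ">>>" as name(argument=value, ...), one argument or row to a line, values as JSON. arm_command: Moves the arm, as the interface text tells. Its arguments: {"type":"object","properties":{"moves":{"type":"array"},"grip_force":{"type":"number"}},"required":["moves"]}

```bash
mkdir -p pics; python3 - <<'E'
from plant import ctrl,get_image,camera_info
import cv2,json,numpy as np
o=ctrl.get_obs();print({k:np.round(v,2).tolist() for k,v in o.items()})
for n in("scene","top"):
    im=get_image(n);cv2.imwrite(f"pics/{n}0.png",im[:,:,::-1]);c=camera_info(n);print(n,c["fx"],c["fy"],c["cx"],c["cy"],np.round(c["T"],3).tolist())
E
```

```text
{'t': 0.0, 'joint_pos': [-76.93, 17.86, 0.8, 86.69, -0.25, 75.58, -1.56], 'qd': [-0.08, -0.02, -0.04, -0.01, 0.06, 0.07, 0.05], 'tau': [-0.0, -37.99, 0.15, -23.06, 0.01, 0.01, -0.0], 'tcp_pos': [146.41, 529.44, 247.21], 'ee_rot': [-179.86, 0.01, 164.55], 'wrist_force': [0.08, 0.45, 0.59], 'ft_torque': [0.03, 0.02, 0.06], 'grasp_force': 0.0, 'finger_gap': 85.64}
scene 473.53410729308257 473.53410729308257 249.88560964892915 189.31758853792996 [[-0.274, 0.608, -0.745, 1636.497], [0.961, 0.19, -0.199, 283.418], [0.02, -0.771, -0.636, 1144.556], [0.0, 0.0, 0.0, 1.0]]
top 363.6158017823784 363.6158017823784 251.37012709811805 193.65400346118545 [[0.009, -0.987, 0.158, 339.703], [-1.0, -0.01, -0.003, -39.898], [0.005, -0.158, -0.987, 1254.992], [0.0, 0.0, 0.0, 1.0]]
```

View pics/scene0.png

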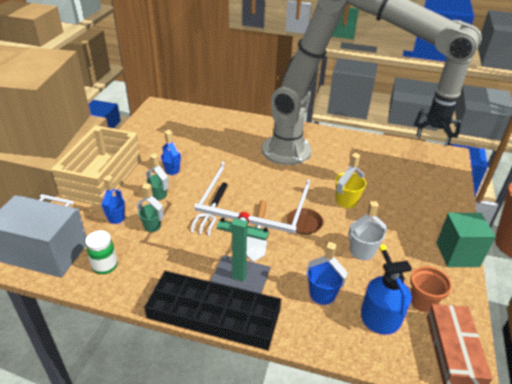

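View pics/top0.png

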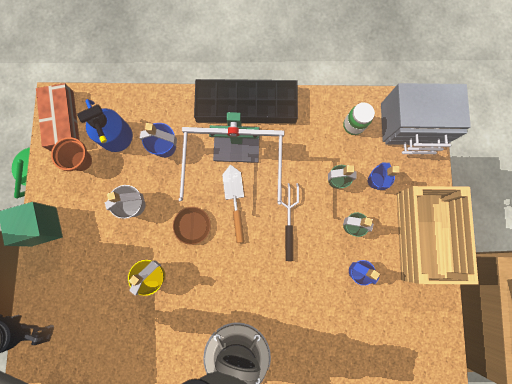

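The scene shows the rack with its prongs pointing toward the robot. In the top view the green pots are near (342,176) and (357,224), the grey bucket is near (125,202), and the rack hub is at (233,131). I'll zoom in on these for the grips.

```bash
python3 - <<'E'
import cv2,numpy as np
t=cv2.imread("pics/top0.png");s=cv2.imread("pics/scene0.png")
def c(im,x,y,w,h,W,H):return cv2.resize(im[y:y+h,x:x+w],(W,H),interpolation=cv2.INTER_CUBIC)
a=c(t,320,155,60,90,267,400); b=c(t,90,175,60,60,267,267)
d=c(s,125,145,60,90,267,400); e=c(s,340,195,60,60,266,266)
out=np.zeros((400,800,3),np.uint8);out[:,:267]=a;out[:,267:534]=d;
out[:267,534:]=b[:,:266]
cv2.imwrite("pics/z.png",np.vstack([out,np.hstack([np.zeros((200,534,3),np.uint8),c(s,345,195,60,45,266,200)])]))
E
```

```text
(no output)
```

View pics/z.png

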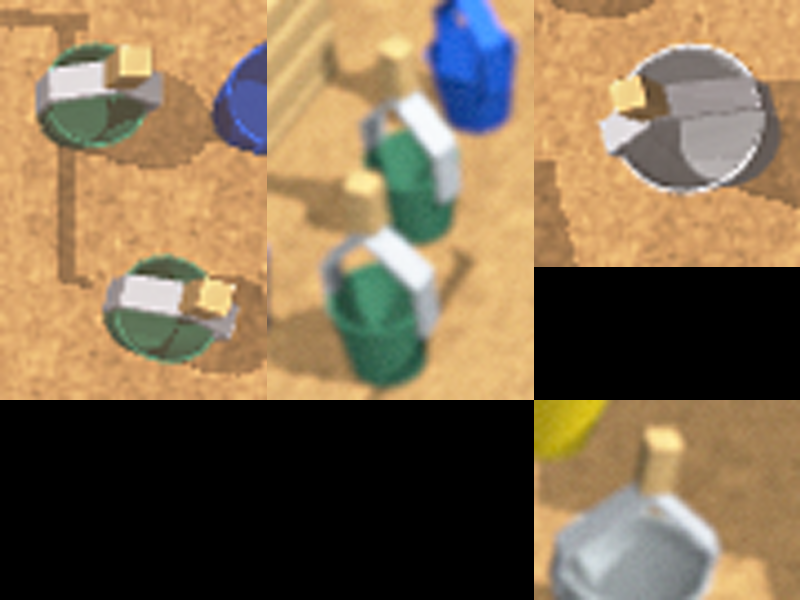

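```bash
cat > h.py <<'E'
from plant import ctrl,get_image,camera_info
import cv2,numpy as np
from scipy.spatial.transform import Rotation as R
def ray(c,u,v):
    T=np.array(c["T"]);d=T[:3,:3]@[(u-c["cx"])/c["fx"],(v-c["cy"])/c["fy"],1];return T[:3,3],d/np.linalg.norm(d)
def plane(c,p,z):
    o,d=ray(c,*p);return np.round(o+d*(z-o[2])/d[2],1)
def tri(c1,p1,c2,p2):
    A=np.zeros((3,3));b=np.zeros(3)
    for c,p in((c1,p1),(c2,p2)):
        o,d=ray(c,*p);M=np.eye(3)-np.outer(d,d);A+=M;b+=M@o
    return np.round(np.linalg.solve(A,b),1)
def yawrow(yaw): pass
E
python3 - <<'E'
from h import *
t=camera_info("top");s=camera_info("scene")
for n,p,q,z in(("potfar",(350.1,168.7),(146.6,185.1),183),("potnear",(367.9,221.7),(154.2,155.1),183),("bucket",(111.6,196.8),(374.3,202.2),211)):
    print(n,plane(t,p,z),plane(s,q,z),tri(t,p,s,q))
for n,p in(("bl",(183,131)),("lend",(182,200)),("br",(282,132)),("rend",(280,203)),("hub",(233,130))):print(n,plane(t,p,235 if n in("lend","rend") else 225))
for n,p in(("trowel tip",(232,167)),("trowel end",(239,242)),("cult tip",(292,188)),("cult end",(290,260)),("saucer",(191,226)),("blue1",(158,140)),("yellow",(145,278)),("b2",(383,177)),("b3",(365,272)),("crate",(400,235))):print(n,plane(t,p,20))
im=get_image("wrist");cv2.imwrite("pics/w0.png",im[:,:,::-1]);w=camera_info("wrist");print(np.round(w["T"],2).tolist(),w["fx"],w["cx"],w["cy"])
E
```

```text
potfar [ 590.6 -341.2  183. ] [ 588.6 -339.   183. ] [ 589.9 -339.6  184.3]
potnear [ 430.8 -388.5  183. ] [ 429.9 -385.8  183. ] [ 430.3 -386.9  183.5]
bucket [493.5 361.6 211. ] [489.9 367.6 211. ] [492.9 364.5 211.9]
bl [689.5 159.9 225. ]
lend [482.8 152.8 235. ]
br [ 689.6 -132.   225. ]
rend [ 476.9 -124.6  235. ]
hub [694.2  12.6 225. ]
trowel tip [630.6  24.2  20. ]
trowel end [372.   -3.9  20. ]
cult tip [ 558.5 -184.    20. ]
cult end [ 313.9 -175.3   20. ]
saucer [424.3 159.5  20. ]
blue1 [725.2 286.2  20. ]
yellow [250.9 305.6  20. ]
b2 [ 600.4 -500.4   20. ]
b3 [ 276.9 -424.8   20. ]
crate [ 400.6 -548.4   20. ]
[[0.27, 0.91, 0.31, 64.86], [0.96, -0.25, -0.09, 551.96], [-0.0, 0.33, -0.95, 373.83], [0.0, 0.0, 0.0, 1.0]] 319.8872555826098 254.37951105686696 185.37551903576087
```

```bash
cat >> h.py <<'E'
def goto(x,y,z,yaw=None):
    o=ctrl.get_obs();R0=R.from_euler("xyz",o["ee_rot"],degrees=True)
    R1=R.from_euler("xyz",[180,0,o["ee_rot"][2] if yaw is None else yaw],degrees=True)
    print("at",np.round(o["tcp_pos"],1),np.round(o["ee_rot"],1),"t",o["t"],"gap",round(float(o["finger_gap"]),1),"txyz cm",np.round(R0.inv().apply(np.array([x,y,z])-o["tcp_pos"])/10,2),"rot",np.round((R0.inv()*R1).as_rotvec(),3))
E
python3 - <<'E'
from h import *
goto(590,-340,340,90);goto(420,130,340,120)
E
```

```text
at [146.4 529.6 247.5] [-179.9    0.   164.5] t 0.15 gap 85.3 txyz cm [-65.92 -72.01  -9.12] rot [-2.000e-03  1.000e-03  1.301e+00]
at [146.4 529.6 247.5] [-179.9    0.   164.5] t 0.15 gap 85.3 txyz cm [-37.02 -31.24  -9.2 ] rot [-0.002  0.001  0.777]
```

>>> arm_command(
  moves=[
    {"tz": -4, "ty": -3, "tx": -3, "rz": 0.1, "fingers": 1},
    {"tx": -7, "ty": -6, "tz": -9.2, "rz": 0.2, "fingers": 1},
    {"tx": -37, "ty": -31.2, "tz": -9.2, "rz": 0.78, "fingers": 1},
    {"tx": -37, "ty": -31.2, "tz": -9.2, "rz": 0.78, "fingers": 1},
    {"tx": -37, "ty": -31.2, "tz": -9.2, "rz": 0.78, "fingers": 1},
    {"tx": -37, "ty": -31.2, "tz": -9.2, "rz": 0.78, "fingers": 1},
    {"tx": -37, "ty": -31.2, "tz": -9.2, "rz": 0.78, "fingers": 1},
    {"tx": -37, "ty": -31.2, "tz": -9.2, "rz": 0.78, "fingers": 1},
    {"tx": -37, "ty": -31.2, "tz": -9.2, "rz": 0.78, "fingers": 1},
    {"tx": -37, "ty": -31.2, "tz": -9.2, "rz": 0.78, "fingers": 1},
  ],
)

```text
invalid input at $.moves[0]: expected keys fingers, tx, ty, tz, rx, ry, rz
```

```bash
python3 -c "
from h import *
goto(590,-340,340,90)"
```

```text
at [146.4 529.6 247.5] [-179.9    0.   164.5] t 0.15 gap 85.3 txyz cm [-65.92 -72.01  -9.12] rot [-2.000e-03  1.000e-03  1.301e+00]
```

All keys are required in every row.

>>> arm_command(
  moves=[
    {"fingers": 1, "tx": -3, "ty": -3, "tz": -4, "rx": 0, "ry": 0, "rz": 0.1},
    {"fingers": 1, "tx": -7, "ty": -6, "tz": -9.2, "rx": 0, "ry": 0, "rz": 0.2},
    {"fingers": 1, "tx": -37, "ty": -31.2, "tz": -9.2, "rx": 0, "ry": 0, "rz": 0.78},
    {"fingers": 1, "tx": -37, "ty": -31.2, "tz": -9.2, "rx": 0, "ry": 0, "rz": 0.78},
    {"fingers": 1, "tx": -37, "ty": -31.2, "tz": -9.2, "rx": 0, "ry": 0, "rz": 0.78},
    {"fingers": 1, "tx": -37, "ty": -31.2, "tz": -9.2, "rx": 0, "ry": 0, "rz": 0.78},
    {"fingers": 1, "tx": -37, "ty": -31.2, "tz": -9.2, "rx": 0, "ry": 0, "rz": 0.78},
    {"fingers": 1, "tx": -37, "ty": -31.2, "tz": -9.2, "rx": 0, "ry": 0, "rz": 0.78},
    {"fingers": 1, "tx": -37, "ty": -31.2, "tz": -9.2, "rx": 0, "ry": 0, "rz": 0.78},
    {"fingers": 1, "tx": -37, "ty": -31.2, "tz": -9.2, "rx": 0, "ry": 0, "rz": 0.78},
  ],
)

```text
t: 1.15
tcp_pos: [412.9, 140.1, 339.7]
ee_rot: [180.0, -0.0, 119.9]
wrist_force: [0.8, -0.1, -0.2]
finger_gap: 85.3
grasp_force: 0.0
```

```bash
python3 -c "
from h import *
goto(590,-340,340,90)"
```

```text
at [412.9 140.1 339.7] [180.   -0.  119.9] t 1.15 gap 85.3 txyz cm [-50.45  -8.56  -0.06] rot [ 0.    -0.001  0.521]
```

>>> arm_command(
  moves=[
    {"fingers": 1, "tx": -49.2, "ty": -8.5, "tz": 0, "rx": 0, "ry": 0, "rz": 0.52},
    {"fingers": 1, "tx": -49.2, "ty": -8.5, "tz": 0, "rx": 0, "ry": 0, "rz": 0.52},
    {"fingers": 1, "tx": -49.2, "ty": -8.5, "tz": 0, "rx": 0, "ry": 0, "rz": 0.52},
    {"fingers": 1, "tx": -49.2, "ty": -8.5, "tz": 0, "rx": 0, "ry": 0, "rz": 0.52},
    {"fingers": 1, "tx": -49.2, "ty": -8.5, "tz": 0, "rx": 0, "ry": 0, "rz": 0.52},
    {"fingers": 1, "tx": -49.2, "ty": -8.5, "tz": 0, "rx": 0, "ry": 0, "rz": 0.52},
    {"fingers": 1, "tx": -49.2, "ty": -8.5, "tz": 0, "rx": 0, "ry": 0, "rz": 0.52},
    {"fingers": 1, "tx": -49.2, "ty": -8.5, "tz": 0, "rx": 0, "ry": 0, "rz": 0.52},
    {"fingers": 1, "tx": -49.2, "ty": -8.5, "tz": 0, "rx": 0, "ry": 0, "rz": 0.52},
    {"fingers": 1, "tx": -49.2, "ty": -8.5, "tz": 0, "rx": 0, "ry": 0, "rz": 0.52},
  ],
)

```text
t: 2.15
tcp_pos: [584.3, -328.4, 338.7]
ee_rot: [-180.0, -0.1, 90.1]
wrist_force: [1.0, 0.1, 1.3]
finger_gap: 85.4
grasp_force: 0.0
```

>>> arm_command(
  moves=[
    {"fingers": 1, "tx": 0, "ty": 0, "tz": 0, "rx": 0, "ry": 0, "rz": 0},
    {"fingers": 1, "tx": 0, "ty": 0, "tz": 0, "rx": 0, "ry": 0, "rz": 0},
    {"fingers": 1, "tx": 0, "ty": 0, "tz": 0, "rx": 0, "ry": 0, "rz": 0},
  ],
)

```text
t: 2.45
tcp_pos: [584.0, -325.7, 339.6]
ee_rot: [180.0, -0.1, 90.2]
wrist_force: [-1.4, 0.0, 0.4]
finger_gap: 85.2
grasp_force: 0.0
```

```bash
python3 -c "
from h import *
goto(590,-340,165,90)
c=camera_info('wrist');im=get_image('wrist');cv2.imwrite('pics/w1.png',im[:,:,::-1]);np.save('w1.npy',c)
print(ctrl.get_obs()['joint_pos'])"
```

```text
at [ 584.  -325.7  339.6] [ 1.80e+02 -1.00e-01  9.02e+01] t 2.45 gap 85.2 txyz cm [-1.46  0.59 17.46] rot [ 0.    -0.001  0.003]
[  6.59733972  36.38687393  45.21347654  53.93982575 -25.25999752
  97.80739656  42.19739523]
```

View pics/w1.png

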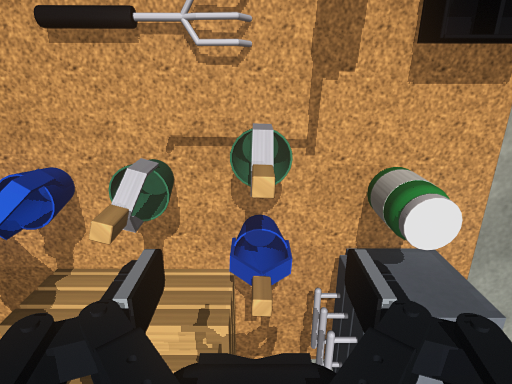

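The wrist view shows the far green pot's grip top at about (263,185), with its strap vertical in the image and so lined up with world y. The near pot's grip top is at (102,229), and its strap runs from the rim at (147,162) to (133,228), slightly turned.

```bash
python3 -c "
from h import *
c=np.load('w1.npy',allow_pickle=True).item()
im=cv2.imread('pics/w1.png')
for n,r in (('far',(246,160,282,204)),('near',(85,200,130,250))):
    x0,y0,x1,y1=r;h=cv2.cvtColor(im[y0:y1,x0:x1],cv2.COLOR_BGR2HSV)
    m=((h[...,0]>12)&(h[...,0]<25)&(h[...,1]>90)&(h[...,2]>215)).astype('uint8')
    k,l,st,ce=cv2.connectedComponentsWithStats(m);i=1+st[1:,4].argmax();p=ce[i]+[x0,y0]
    print(n,st[i],p,plane(c,p,183), cv2.minAreaRect(np.argwhere(l==i)[:,::-1].astype('float32')))
print('far rim',plane(c,(261,157),72),'strap top end',plane(c,(262,127),75),'grip base',plane(c,(262,166),140))
a,b=plane(c,(147,162),75),plane(c,(133,228),75);d=a-b;print('near ends',a,b,(a+b)/2,np.degrees(np.arctan2(-d[0],d[1])))
print('blue',plane(c,(262,300),183))
"
```

```text
far [  7  17  21  20 255] [264.69019608 183.25882353] [ 593.3 -337.4  183. ] ((17.0, 26.5), (19.0, 20.0), 90.0)
near [  6  21  21  21 218] [101.98165138 229.29816514] [ 434.2 -385.5  183. ] ((15.029411315917969, 30.882354736328125), (20.372989654541016, 15.764815330505371), 14.03624439239502)
far rim [ 592.2 -339.7   72. ] strap top end [ 593.  -301.5   75. ] grip base [ 591.8 -332.6  140. ]
near ends [ 448.4 -345.8   75. ] [ 419.6 -438.1   75. ] [ 434.   -391.95   75.  ] -17.32927942206738
blue [ 592.2 -468.9  183. ]
```

>>> arm_command(
  moves=[
    {"fingers": 1, "tx": -1.33, "ty": 0.8, "tz": 3, "rx": 0, "ry": 0, "rz": 0},
    {"fingers": 1, "tx": -1.33, "ty": 0.8, "tz": 7, "rx": 0, "ry": 0, "rz": 0},
    {"fingers": 1, "tx": -1.33, "ty": 0.8, "tz": 10, "rx": 0, "ry": 0, "rz": 0},
    {"fingers": 1, "tx": -1.33, "ty": 0.8, "tz": 13, "rx": 0, "ry": 0, "rz": 0},
    {"fingers": 1, "tx": -1.33, "ty": 0.8, "tz": 15.5, "rx": 0, "ry": 0, "rz": 0},
    {"fingers": 1, "tx": -1.33, "ty": 0.8, "tz": 17.6, "rx": 0, "ry": 0, "rz": 0},
    {"fingers": 1, "tx": -1.33, "ty": 0.8, "tz": 17.6, "rx": 0, "ry": 0, "rz": 0},
    {"fingers": 0, "tx": -1.33, "ty": 0.8, "tz": 17.6, "rx": 0, "ry": 0, "rz": 0},
    {"fingers": -1, "tx": -1.33, "ty": 0.8, "tz": 17.6, "rx": 0, "ry": 0, "rz": 0},
    {"fingers": -1, "tx": -1.33, "ty": 0.8, "tz": 17.6, "rx": 0, "ry": 0, "rz": 0},
  ],
  grip_force=50,
)

```text
t: 3.5
tcp_pos: [592.5, -340.7, 165.8]
ee_rot: [179.8, 0.1, 90.1]
wrist_force: [0.2, 0.1, 0.1]
finger_gap: 43.8
grasp_force: 0.0
```

>>> arm_command(
  moves=[
    {"fingers": -1, "tx": 0, "ty": 0, "tz": 0, "rx": 0, "ry": 0, "rz": 0},
    {"fingers": -1, "tx": 0, "ty": 0, "tz": 0, "rx": 0, "ry": 0, "rz": 0},
    {"fingers": -1, "tx": 0, "ty": 0, "tz": 0, "rx": 0, "ry": 0, "rz": 0},
    {"fingers": -1, "tx": 0, "ty": 0, "tz": 0, "rx": 0, "ry": 0, "rz": 0},
  ],
)

```text
t: 3.9
tcp_pos: [592.2, -341.0, 164.9]
ee_rot: [179.9, 0.1, 90.1]
wrist_force: [0.8, 0.2, 4.9]
finger_gap: 21.0
grasp_force: 52.0
```

```bash
python3 -c "
from h import *
goto(420,-126,300,90)"
```

```text
at [ 592.2 -341.   164.9] [1.799e+02 1.000e-01 9.010e+01] t 3.9 gap 21.0 txyz cm [ 21.5  -17.17 -13.58] rot [0.002 0.001 0.001]
```

>>> arm_command(
  moves=[
    {"fingers": -1, "tx": 0, "ty": 0, "tz": -1, "rx": 0, "ry": 0, "rz": 0},
    {"fingers": -1, "tx": 0, "ty": 0, "tz": -3, "rx": 0, "ry": 0, "rz": 0},
    {"fingers": -1, "tx": 0, "ty": 0, "tz": -6, "rx": 0, "ry": 0, "rz": 0},
    {"fingers": -1, "tx": 0, "ty": -1, "tz": -9, "rx": 0, "ry": 0, "rz": 0},
    {"fingers": -1, "tx": 1, "ty": -3, "tz": -12, "rx": 0, "ry": 0, "rz": 0},
    {"fingers": -1, "tx": 3, "ty": -6, "tz": -13.4, "rx": 0, "ry": 0, "rz": 0},
    {"fingers": -1, "tx": 6, "ty": -9, "tz": -13.4, "rx": 0, "ry": 0, "rz": 0},
    {"fingers": -1, "tx": 9, "ty": -12, "tz": -13.4, "rx": 0, "ry": 0, "rz": 0},
    {"fingers": -1, "tx": 12, "ty": -14.5, "tz": -13.4, "rx": 0, "ry": 0, "rz": 0},
    {"fingers": -1, "tx": 15, "ty": -16.5, "tz": -13.4, "rx": 0, "ry": 0, "rz": 0},
  ],
)

```text
t: 4.9
tcp_pos: [423.9, -189.5, 296.7]
ee_rot: [-179.8, -0.1, 90.0]
wrist_force: [0.2, 1.2, -0.2]
finger_gap: 21.3
grasp_force: 51.2
```

>>> arm_command(
  moves=[
    {"fingers": -1, "tx": 2.5, "ty": -0.6, "tz": 0, "rx": 0, "ry": 0, "rz": 0},
    {"fingers": -1, "tx": 4.5, "ty": -0.6, "tz": 0, "rx": 0, "ry": 0, "rz": 0},
    {"fingers": -1, "tx": 6, "ty": -0.6, "tz": 0, "rx": 0, "ry": 0, "rz": 0},
    {"fingers": -1, "tx": 6.5, "ty": -0.6, "tz": 0, "rx": 0, "ry": 0, "rz": 0},
    {"fingers": -1, "tx": 6.5, "ty": -0.6, "tz": 0, "rx": 0, "ry": 0, "rz": 0},
    {"fingers": -1, "tx": 6.5, "ty": -0.6, "tz": 0, "rx": 0, "ry": 0, "rz": 0},
  ],
)

```text
t: 5.5
tcp_pos: [420.0, -126.8, 297.5]
ee_rot: [-180.0, 0.1, 90.0]
wrist_force: [-0.5, 0.4, -1.1]
finger_gap: 21.3
grasp_force: 51.1
```

```bash
python3 -c "
from h import *
goto(420,-126,298,90)
for n in('wrist','scene'):
    c=camera_info(n);np.save(n+'2.npy',c);cv2.imwrite('pics/%s2.png'%n,get_image(n)[:,:,::-1])
a=cv2.imread('pics/wrist2.png');b=cv2.imread('pics/scene2.png')
b=cv2.resize(b[130:290,150:330],None,fx=2.2,fy=2.2,interpolation=cv2.INTER_CUBIC)
a=cv2.resize(a,(400,300));o=np.zeros((352,800,3),'uint8');o[:300,:400]=a;o[:,400:796]=b;cv2.imwrite('pics/v2.png',o)"
```

```text
at [ 420.  -126.8  297.5] [-1.8e+02  1.0e-01  9.0e+01] t 5.5 gap 21.3 txyz cm [ 0.08 -0.   -0.05] rot [-0.001  0.001 -0.001]
```

View pics/v2.png

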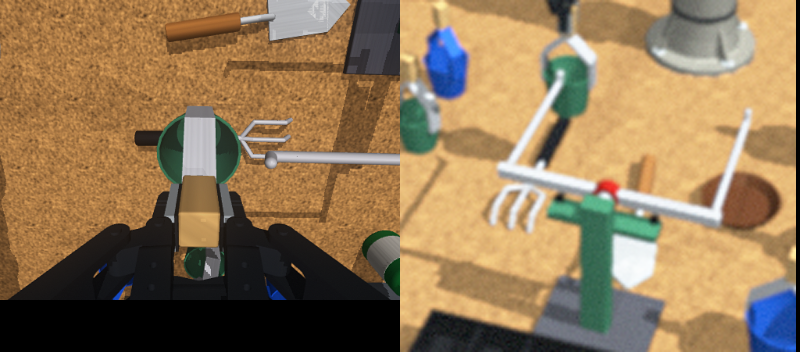

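In the wrist view the pot hangs straight and the prong tip is at about (347,203), with the shaft running to (511,203). In the scene view the tip points at the handle opening.

```bash
python3 -c "
from h import *
c=np.load('wrist2.npy',allow_pickle=True).item();im=cv2.imread('pics/wrist2.png')
for u in(400,450,490):
    col=im[185:225,u].astype(int);m=(col.max(1)-col.min(1)<25)&(col.mean(1)>120);v=185+np.where(m)[0].mean();print(u,v,m.sum(),plane(c,(u,v),225))
print('tip',plane(c,(347,202),240))
print('grip top',plane(c,(254,294),183+133-1),'strap apex', plane(c,(256,152),75+132))
s=np.load('scene2.npy',allow_pickle=True).item()
f=lambda x,y:((x-400)/2.2+150,y/2.2+130)
t=camera_info('top')
print('tip scene',plane(s,f(559,75),242),'Lbar',plane(s,f(718,216),225),'R bar',plane(s,f(505,170),225),'Ltip',plane(s,f(748,115),242))
"
```

```text
400 200.5 14 [ 516.9 -122.5  225. ]
450 202.0 13 [ 550.6 -123.6  225. ]
490 203.0 13 [ 577.5 -124.3  225. ]
tip [ 476.9 -117.4  240. ]
grip top [ 419.4 -127.4  315. ] strap apex [420.7 -93.5 207. ]
tip scene [ 484.  -117.8  242. ] Lbar [685.9 161.2 225. ] R bar [ 683.6 -126.5  225. ] Ltip [493.6 162.4 242. ]
```

>>> arm_command(
  moves=[
    {"fingers": -1, "tx": 0.5, "ty": 0.5, "tz": 0, "rx": 0, "ry": 0, "rz": 0},
    {"fingers": -1, "tx": 0.5, "ty": 2, "tz": 0, "rx": 0, "ry": 0, "rz": 0},
    {"fingers": -1, "tx": 0.5, "ty": 4, "tz": 0, "rx": 0, "ry": 0, "rz": 0},
    {"fingers": -1, "tx": 0.5, "ty": 6, "tz": 0, "rx": 0, "ry": 0, "rz": 0},
    {"fingers": -1, "tx": 0.5, "ty": 8, "tz": 0, "rx": 0, "ry": 0, "rz": 0},
    {"fingers": -1, "tx": 0.4, "ty": 10, "tz": 0, "rx": 0, "ry": 0, "rz": 0},
    {"fingers": -1, "tx": 0.4, "ty": 12, "tz": 0, "rx": 0, "ry": 0, "rz": 0},
  ],
)

```text
t: 6.3
tcp_pos: [541.6, -121.4, 297.0]
ee_rot: [-180.0, 0.0, 90.1]
wrist_force: [0.5, -0.2, -1.3]
finger_gap: 21.2
grasp_force: 51.1
```

>>> arm_command(
  moves=[
    {"fingers": -1, "tx": -0.1, "ty": 2, "tz": 0, "rx": 0, "ry": 0, "rz": 0},
    {"fingers": -1, "tx": -0.1, "ty": 4, "tz": 0, "rx": 0, "ry": 0, "rz": 0},
    {"fingers": -1, "tx": -0.1, "ty": 6, "tz": 0, "rx": 0, "ry": 0, "rz": 0},
    {"fingers": -1, "tx": -0.2, "ty": 7.5, "tz": 0, "rx": 0, "ry": 0, "rz": 0},
    {"fingers": -1, "tx": -0.2, "ty": 8.5, "tz": 0, "rx": 0, "ry": 0, "rz": 0},
    {"fingers": -1, "tx": -0.2, "ty": 8.5, "tz": 0, "rx": 0, "ry": 0, "rz": 0},
    {"fingers": -1, "tx": -0.2, "ty": 8.5, "tz": 0, "rx": 0, "ry": 0, "rz": 0},
  ],
)

```text
t: 7.0
tcp_pos: [625.3, -123.4, 296.8]
ee_rot: [-179.9, 0.0, 90.1]
wrist_force: [-0.4, 0.4, -2.3]
finger_gap: 21.4
grasp_force: 51.2
```

```bash
cat >> h.py <<'E'
def look(k):
    c=camera_info('wrist');a=get_image('wrist');b=get_image('scene')
    np.save(f'wrist{k}.npy',c);cv2.imwrite(f'pics/wrist{k}.png',a[:,:,::-1]);cv2.imwrite(f'pics/scene{k}.png',b[:,:,::-1])
    o=np.zeros((352,800,3),'uint8');o[:300,:400]=cv2.resize(a,(400,300));o[:,400:796]=cv2.resize(b[130:290,150:330],None,fx=2.2,fy=2.2,interpolation=cv2.INTER_CUBIC)
    cv2.imwrite(f'pics/v{k}.png',o[:,:,::-1])
E
python3 -c "
from h import *
goto(625,-124,298,90)
look(3)"
```

```text
at [ 625.3 -123.4  296.8] [-179.9    0.    90.1] t 7.0 gap 21.4 txyz cm [-0.06 -0.03 -0.12] rot [-0.002  0.     0.001]
```

View pics/v3.png

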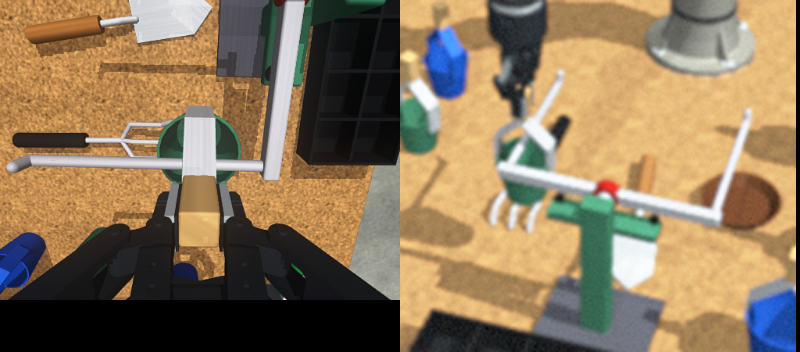

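>>> arm_command(
  moves=[
    {"fingers": -1, "tx": 0, "ty": 0, "tz": 1, "rx": 0, "ry": 0, "rz": 0},
    {"fingers": -1, "tx": 0, "ty": 0, "tz": 2, "rx": 0, "ry": 0, "rz": 0},
    {"fingers": -1, "tx": 0, "ty": 0, "tz": 2.7, "rx": 0, "ry": 0, "rz": 0},
    {"fingers": -1, "tx": 0, "ty": 0, "tz": 3.1, "rx": 0, "ry": 0, "rz": 0},
    {"fingers": -1, "tx": 0, "ty": 0, "tz": 3.4, "rx": 0, "ry": 0, "rz": 0},
    {"fingers": -1, "tx": 0, "ty": 0, "tz": 3.7, "rx": 0, "ry": 0, "rz": 0},
    {"fingers": -1, "tx": 0, "ty": 0, "tz": 4.0, "rx": 0, "ry": 0, "rz": 0},
    {"fingers": -1, "tx": 0, "ty": 0, "tz": 4.2, "rx": 0, "ry": 0, "rz": 0},
    {"fingers": -1, "tx": 0, "ty": 0, "tz": 4.4, "rx": 0, "ry": 0, "rz": 0},
    {"fingers": -1, "tx": 0, "ty": 0, "tz": 4.6, "rx": 0, "ry": 0, "rz": 0},
  ],
)

```text
t: 8.1
tcp_pos: [625.6, -123.5, 251.8]
ee_rot: [180.0, 0.0, 90.1]
wrist_force: [-0.7, -0.4, -0.3]
finger_gap: 21.7
grasp_force: 51.2
```

>>> arm_command(
  moves=[
    {"fingers": -1, "tx": 0, "ty": 0, "tz": 0.1, "rx": 0, "ry": 0, "rz": 0},
    {"fingers": -1, "tx": 0, "ty": 0, "tz": 0.1, "rx": 0, "ry": 0, "rz": 0},
    {"fingers": -1, "tx": 0, "ty": 0, "tz": 0.1, "rx": 0, "ry": 0, "rz": 0},
    {"fingers": -1, "tx": 0, "ty": 0, "tz": 0.1, "rx": 0, "ry": 0, "rz": 0},
  ],
)

```text
t: 8.5
tcp_pos: [625.5, -123.5, 250.8]
ee_rot: [180.0, 0.0, 90.1]
wrist_force: [0.6, -1.1, 1.2]
finger_gap: 20.9
grasp_force: 51.3
```

```bash
python3 -c "
from h import *
goto(625,-124,250,90)
c=camera_info('wrist');im=get_image('wrist')
cv2.imwrite('pics/w4.png',im[:,:,::-1]);np.save('w4.npy',c)
s=camera_info('scene');im=get_image('scene');cv2.imwrite('pics/s4.png',im[:,:,::-1])
h=cv2.cvtColor(im,cv2.COLOR_RGB2HSV)
# bar ends columns in scene
for u in (203,215,270,285):
    col=im[190:240,u].astype(int);m=(col.max(1)-col.min(1)<25)&(col.mean(1)>170);print(u,190+np.where(m)[0])
b=cv2.imread('pics/scene3.png')
for u in (203,215,270,285):
    col=b[190:240,u].astype(int);m=(col.max(1)-col.min(1)<25)&(col.mean(1)>170);print('before',u,190+np.where(m)[0])
"
```

```text
at [ 625.5 -123.5  250.8] [180.    0.   90.1] t 8.5 gap 20.9 txyz cm [-0.05 -0.05  0.08] rot [0.001 0.    0.001]
203 [199 200 201 202 203 204 205 206 208 209 210 211 212]
215 [200 201 202 203 204 205 206 207 208 209 210 211 212 213 214]
270 [219 220 221 222]
285 [220 221 222 223 224]
before 203 [196 197 198 199 200 201 202 206 207 208 209 223 224 225]
before 215 [190 191 192 193 194 195 196 197 208 209 210 211 212]
before 270 [221 222 223 224]
before 285 [223 224 225 226 227 228]
```

>>> arm_command(
  moves=[
    {"fingers": -1, "tx": 0, "ty": 0, "tz": 0.1, "rx": 0, "ry": 0, "rz": 0},
    {"fingers": -0.3, "tx": 0, "ty": 0, "tz": 0.1, "rx": 0, "ry": 0, "rz": 0},
    {"fingers": -0.2, "tx": 0, "ty": 0, "tz": 0.1, "rx": 0, "ry": 0, "rz": 0},
    {"fingers": -0.1, "tx": 0, "ty": 0, "tz": 0.1, "rx": 0, "ry": 0, "rz": 0},
    {"fingers": -0.1, "tx": 0, "ty": 0, "tz": 0.1, "rx": 0, "ry": 0, "rz": 0},
    {"fingers": -0.1, "tx": 0, "ty": 0, "tz": 0.1, "rx": 0, "ry": 0, "rz": 0},
    {"fingers": 0.2, "tx": 0, "ty": 0, "tz": 0.1, "rx": 0, "ry": 0, "rz": 0},
    {"fingers": 0.2, "tx": 0, "ty": 0, "tz": 0.1, "rx": 0, "ry": 0, "rz": 0},
  ],
)

```text
t: 9.4
tcp_pos: [625.4, -123.3, 249.6]
ee_rot: [180.0, -0.0, 90.1]
wrist_force: [-0.1, 0.6, -0.4]
finger_gap: 51.2
grasp_force: 0.0
```

```bash
python3 -c "
from h import *
goto(480,200,385,90)
look(5)
im=get_image('scene')
for u in (203,215,270,285):
    col=im[190:240,u].astype(int);m=(col.max(1)-col.min(1)<25)&(col.mean(1)>170);print(u,190+np.where(m)[0])
"
```

```text
at [ 625.4 -123.3  249.6] [180.   -0.   90.1] t 9.4 gap 51.2 txyz cm [ 32.35 -14.5  -13.54] rot [ 0.    -0.     0.001]
203 [200 201 202 203 204 205 206 208 209 210 211 212]
215 [200 201 202 203 204 205 206 207 208 209 210 211 212 213 214]
270 [219 220 221 222]
285 [220 221 222 223 224]
```

View pics/v5.png

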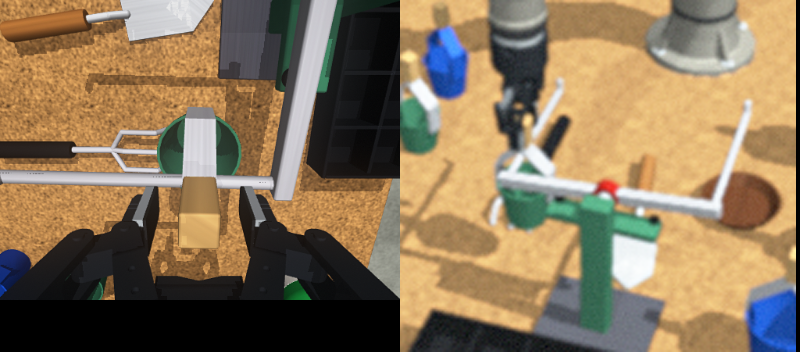

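>>> arm_command(
  moves=[
    {"fingers": 0.3, "tx": 0, "ty": 0, "tz": -2, "rx": 0, "ry": 0, "rz": 0},
    {"fingers": 0.4, "tx": 0, "ty": 0, "tz": -5, "rx": 0, "ry": 0, "rz": 0},
    {"fingers": 1, "tx": 0, "ty": 0, "tz": -9, "rx": 0, "ry": 0, "rz": 0},
    {"fingers": 1, "tx": 2, "ty": -1, "tz": -12, "rx": 0, "ry": 0, "rz": 0},
    {"fingers": 1, "tx": 48.7, "ty": -13.2, "tz": -12, "rx": 0, "ry": 0, "rz": -0.21},
    {"fingers": 1, "tx": 48.7, "ty": -13.2, "tz": -12, "rx": 0, "ry": 0, "rz": -0.21},
    {"fingers": 1, "tx": 48.7, "ty": -13.2, "tz": -12, "rx": 0, "ry": 0, "rz": -0.21},
    {"fingers": 1, "tx": 48.7, "ty": -13.2, "tz": -12, "rx": 0, "ry": 0, "rz": -0.21},
    {"fingers": 1, "tx": 48.7, "ty": -13.2, "tz": -12, "rx": 0, "ry": 0, "rz": -0.21},
    {"fingers": 1, "tx": 48.7, "ty": -13.2, "tz": -12, "rx": 0, "ry": 0, "rz": -0.21},
  ],
)

```text
t: 10.55
tcp_pos: [538.4, 188.6, 369.9]
ee_rot: [180.0, -0.0, 102.1]
wrist_force: [0.3, 0.2, -0.3]
finger_gap: 85.3
grasp_force: 0.0
```

```bash
python3 -c "
from h import *
goto(493,364,370,102);print(ctrl.get_obs()['joint_pos'])
"
```

```text
at [538.4 188.6 369.9] [180.   -0.  102.1] t 10.55 gap 85.3 txyz cm [18.1  -0.76  0.  ] rot [ 0.001 -0.001  0.001]
[-47.03801822  21.18557834  39.44467908  69.597629   -13.33131203
  93.59664722   1.6782764 ]
```

>>> arm_command(
  moves=[
    {"fingers": 1, "tx": 17.2, "ty": -0.7, "tz": 0, "rx": 0, "ry": 0, "rz": 0},
    {"fingers": 1, "tx": 17.2, "ty": -0.7, "tz": 0, "rx": 0, "ry": 0, "rz": 0},
    {"fingers": 1, "tx": 17.2, "ty": -0.7, "tz": 0, "rx": 0, "ry": 0, "rz": 0},
    {"fingers": 1, "tx": 17.2, "ty": -0.7, "tz": 0, "rx": 0, "ry": 0, "rz": 0},
    {"fingers": 1, "tx": 17.2, "ty": -0.7, "tz": 0, "rx": 0, "ry": 0, "rz": 0},
    {"fingers": 1, "tx": 17.2, "ty": -0.7, "tz": 0, "rx": 0, "ry": 0, "rz": 0},
    {"fingers": 1, "tx": 17.2, "ty": -0.7, "tz": 0, "rx": 0, "ry": 0, "rz": 0},
  ],
)

```text
t: 11.25
tcp_pos: [497.3, 351.3, 370.0]
ee_rot: [180.0, 0.1, 101.9]
wrist_force: [0.3, -0.8, -0.4]
finger_gap: 85.3
grasp_force: 0.0
```

```bash
python3 -c "
from h import *
goto(493,364,191,102)
c=camera_info('wrist');im=get_image('wrist')
cv2.imwrite('pics/w6.png',im[:,:,::-1]);np.save('w6.npy',c)
"
```

```text
at [497.3 351.3 370. ] [1.800e+02 1.000e-01 1.019e+02] t 11.25 gap 85.3 txyz cm [ 1.35 -0.18 17.9 ] rot [ 0.001  0.001 -0.002]
```

View pics/w6.png

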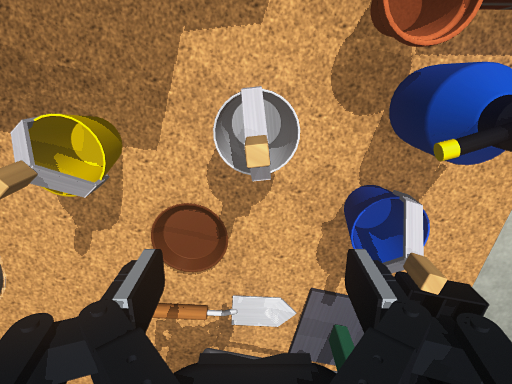

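The bucket's grip top is at (258,153), and its strap ends are at (251,90) and (261,177) on the rim.

```bash
python3 -c "
from h import *
c=np.load('w6.npy',allow_pickle=True).item()
im=cv2.imread('pics/w6.png')
x0,y0,x1,y1=236,125,280,185;h=cv2.cvtColor(im[y0:y1,x0:x1],cv2.COLOR_BGR2HSV)
m=((h[...,0]>12)&(h[...,0]<25)&(h[...,1]>90)&(h[...,2]>205)).astype('uint8')
k,l,st,ce=cv2.connectedComponentsWithStats(m);i=1+st[1:,4].argmax();p=ce[i]+[x0,y0]
print(st[i],p,plane(c,p,211), cv2.minAreaRect(np.argwhere(l==i)[:,::-1].astype('float32')))
a,b=plane(c,(251,90),98),plane(c,(261,177),98);d=a-b;print(a,b,(a+b)/2,np.degrees(np.arctan2(-d[0],d[1])))
g=plane(c,(256.5,131),98);print('rim',g)
goto(493,364,191,102)
"
```

```text
[  9  18  25  24 496] [257.21774194 154.79032258] [496.5 366.1 211. ] ((21.227725982666016, 29.7772274017334), (22.089824676513672, 22.587343215942383), 84.2894058227539)
[479.5 415.4  98. ] [514.3 311.4  98. ] [496.9 363.4  98. ] 18.50103389109446
rim [496.1 368.9  98. ]
at [497.4 351.2 370.1] [179.9   0.  101.9] t 11.3 gap 85.1 txyz cm [ 1.36 -0.18 17.91] rot [ 0.001  0.001 -0.002]
```

>>> arm_command(
  moves=[
    {"fingers": 1, "tx": 1.5, "ty": 0.2, "tz": 3, "rx": 0, "ry": 0, "rz": -0.1},
    {"fingers": 1, "tx": 1.5, "ty": 0.2, "tz": 7, "rx": 0, "ry": 0, "rz": -0.1},
    {"fingers": 1, "tx": 1.5, "ty": 0.2, "tz": 10, "rx": 0, "ry": 0, "rz": -0.1},
    {"fingers": 1, "tx": 1.5, "ty": 0.2, "tz": 13, "rx": 0, "ry": 0, "rz": -0.1},
    {"fingers": 1, "tx": 1.5, "ty": 0.2, "tz": 15.5, "rx": 0, "ry": 0, "rz": -0.1},
    {"fingers": 1, "tx": 1.5, "ty": 0.2, "tz": 17.8, "rx": 0, "ry": 0, "rz": -0.1},
    {"fingers": 1, "tx": 1.5, "ty": 0.2, "tz": 17.8, "rx": 0, "ry": 0, "rz": -0.1},
    {"fingers": 0, "tx": 1.5, "ty": 0.2, "tz": 17.8, "rx": 0, "ry": 0, "rz": -0.1},
    {"fingers": -1, "tx": 1.5, "ty": 0.2, "tz": 17.8, "rx": 0, "ry": 0, "rz": -0.1},
    {"fingers": -1, "tx": 1.5, "ty": 0.2, "tz": 17.8, "rx": 0, "ry": 0, "rz": -0.1},
  ],
  grip_force=70,
)

```text
t: 12.3
tcp_pos: [496.3, 368.8, 193.5]
ee_rot: [179.8, -0.1, 107.8]
wrist_force: [-0.3, -0.1, -0.6]
finger_gap: 44.0
grasp_force: 0.0
```

>>> arm_command(
  moves=[
    {"fingers": -1, "tx": 0, "ty": 0, "tz": 0, "rx": 0, "ry": 0, "rz": 0},
    {"fingers": -1, "tx": 0, "ty": 0, "tz": 0, "rx": 0, "ry": 0, "rz": 0},
    {"fingers": -1, "tx": 0, "ty": 0, "tz": 0, "rx": 0, "ry": 0, "rz": 0},
    {"fingers": -1, "tx": 0, "ty": 0, "tz": 0, "rx": 0, "ry": 0, "rz": 0},
  ],
)

```text
t: 12.7
tcp_pos: [496.0, 369.2, 192.9]
ee_rot: [179.8, -0.1, 107.8]
wrist_force: [0.8, 0.9, 5.1]
finger_gap: 21.3
grasp_force: 69.5
```

```bash
python3 -c "
from h import *
goto(400,155,314,90);s=ctrl.get_obs();t=camera_info('top');im=get_image('top')
# left prong in top view
for v in(150,165,180,195):
    row=im[v,170:200].astype(int);m=(row.max(1)-row.min(1)<25)&(row.mean(1)>150);u=170+np.where(m)[0];print(v,u,plane(t,(u.mean(),v),240) if len(u) else None)
for v in(150,165,180,195):
    row=im[v,268:296].astype(int);m=(row.max(1)-row.min(1)<25)&(row.mean(1)>150);u=268+np.where(m)[0];print(v,u,plane(t,(u.mean(),v),210) if len(u) else None)
"
```

```text
at [496.  369.2 192.9] [ 1.798e+02 -1.000e-01  1.078e+02] t 12.7 gap 21.3 txyz cm [-17.43 -15.67 -12.17] rot [ 0.003 -0.001  0.311]
150 [182 183 184] [627.4 154.7 240. ]
165 [181 182 183] [583.1 155.9 240. ]
180 [180 181 182] [539.4 157.  240. ]
195 [180 181] [496.3 156.7 240. ]
150 [] None
165 [278 279 280] [ 593.3 -124.1  210. ]
180 [278 279 280] [ 548.2 -124.   210. ]
195 [277 278 279 280 288 289] [ 503.8 -132.1  210. ]
```

>>> arm_command(
  moves=[
    {"fingers": -1, "tx": 0, "ty": 0, "tz": -1, "rx": 0, "ry": 0, "rz": 0},
    {"fingers": -1, "tx": 0, "ty": 0, "tz": -3, "rx": 0, "ry": 0, "rz": 0},
    {"fingers": -1, "tx": 0, "ty": 0, "tz": -5.5, "rx": 0, "ry": 0, "rz": 0},
    {"fingers": -1, "tx": -0.5, "ty": -1, "tz": -8, "rx": 0, "ry": 0, "rz": 0.03},
    {"fingers": -1, "tx": -1.2, "ty": -2.8, "tz": -10.5, "rx": 0, "ry": 0, "rz": 0.06},
    {"fingers": -1, "tx": -2.2, "ty": -5, "tz": -12, "rx": 0, "ry": 0, "rz": 0.1},
    {"fingers": -1, "tx": -3.2, "ty": -7.2, "tz": -12.2, "rx": 0, "ry": 0, "rz": 0.15},
    {"fingers": -1, "tx": -4.3, "ty": -9.3, "tz": -12.2, "rx": 0, "ry": 0, "rz": 0.2},
    {"fingers": -1, "tx": -5.8, "ty": -11, "tz": -12.2, "rx": 0, "ry": 0, "rz": 0.25},
    {"fingers": -1, "tx": -7.5, "ty": -12.3, "tz": -12.2, "rx": 0, "ry": 0, "rz": 0.31},
  ],
)

```text
t: 13.75
tcp_pos: [398.6, 258.6, 312.4]
ee_rot: [-179.8, 0.1, 90.0]
wrist_force: [0.2, 0.5, -3.8]
finger_gap: 21.0
grasp_force: 69.1
```

```bash
python3 -c "
from h import *
goto(400,159,315,90)"
```

```text
at [398.6 258.6 312.4] [-1.798e+02  1.000e-01  9.000e+01] t 13.75 gap 21.0 txyz cm [-9.96  0.14 -0.25] rot [-0.004  0.002  0.   ]
```

>>> arm_command(
  moves=[
    {"fingers": -1, "tx": -2, "ty": 0, "tz": -0.2, "rx": 0, "ry": 0, "rz": 0},
    {"fingers": -1, "tx": -4.2, "ty": 0, "tz": -0.2, "rx": 0, "ry": 0, "rz": 0},
    {"fingers": -1, "tx": -6.4, "ty": 0, "tz": -0.2, "rx": 0, "ry": 0, "rz": 0},
    {"fingers": -1, "tx": -8.2, "ty": 0, "tz": -0.2, "rx": 0, "ry": 0, "rz": 0},
    {"fingers": -1, "tx": -9.4, "ty": 0, "tz": -0.2, "rx": 0, "ry": 0, "rz": 0},
    {"fingers": -1, "tx": -9.7, "ty": 0, "tz": -0.2, "rx": 0, "ry": 0, "rz": 0},
    {"fingers": -1, "tx": -9.7, "ty": 0, "tz": -0.2, "rx": 0, "ry": 0, "rz": 0},
    {"fingers": -1, "tx": -9.7, "ty": 0, "tz": -0.2, "rx": 0, "ry": 0, "rz": 0},
  ],
)

```text
t: 14.55
tcp_pos: [401.0, 163.8, 315.5]
ee_rot: [180.0, -0.0, 90.2]
wrist_force: [0.1, 0.1, -3.6]
finger_gap: 21.2
grasp_force: 69.1
```

```bash
python3 -c "
from h import *
goto(400,159,315,90)
look(7)"
```

```text
at [401.  163.8 315.5] [180.   -0.   90.2] t 14.55 gap 21.2 txyz cm [-0.48 -0.1   0.05] rot [ 0.    -0.001  0.003]
```

View pics/wrist7.png

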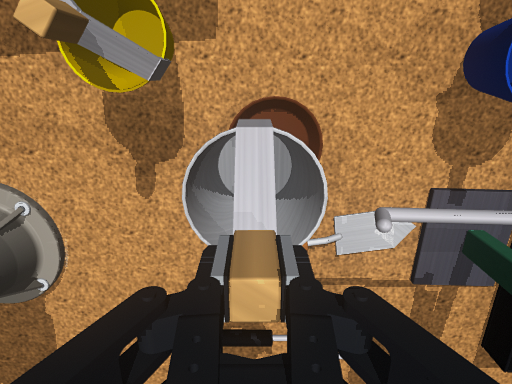

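The bucket is held upright and square. The prong tip is at (384,220) and the shaft runs along row ~215. I'll work out its line.

```bash
python3 -c "
from h import *
c=np.load('wrist7.npy',allow_pickle=True).item()
print('tip',plane(c,(383,215),256),'shaft',[plane(c,(u,v),240) for u,v in((420,214.5),(500,216))])
print('grip top',plane(c,(255,297),315.5-4.3+22.5),'grip base',plane(c,(255,232),315.5-4.3-22.5),'rim',plane(c,(255,186),315.5-32.9-65))"
```

```text
tip [482.3 163.7 256. ] shaft [array([514.8, 156.9, 240. ]), array([570.3, 156. , 240. ])]
grip top [400.7 162.1 333.7] grip base [400.8 168.3 288.7] rim [401.  169.6 217.6]
```

>>> arm_command(
  moves=[
    {"fingers": -1, "tx": -0.5, "ty": 0.5, "tz": 0, "rx": 0, "ry": 0, "rz": 0},
    {"fingers": -1, "tx": -0.5, "ty": 2, "tz": 0, "rx": 0, "ry": 0, "rz": 0},
    {"fingers": -1, "tx": -0.5, "ty": 4, "tz": 0, "rx": 0, "ry": 0, "rz": 0},
    {"fingers": -1, "tx": -0.5, "ty": 6, "tz": 0, "rx": 0, "ry": 0, "rz": 0},
    {"fingers": -1, "tx": -0.5, "ty": 8, "tz": 0, "rx": 0, "ry": 0, "rz": 0},
    {"fingers": -1, "tx": -0.5, "ty": 10, "tz": 0, "rx": 0, "ry": 0, "rz": 0},
    {"fingers": -1, "tx": -0.5, "ty": 12, "tz": 0, "rx": 0, "ry": 0, "rz": 0},
  ],
)

```text
t: 15.35
tcp_pos: [522.2, 158.0, 315.1]
ee_rot: [-180.0, 0.1, 90.1]
wrist_force: [-1.1, -0.6, -2.7]
finger_gap: 21.2
grasp_force: 69.2
```

>>> arm_command(
  moves=[
    {"fingers": -1, "tx": 0, "ty": 2, "tz": 0, "rx": 0, "ry": 0, "rz": 0},
    {"fingers": -1, "tx": 0, "ty": 4, "tz": 0, "rx": 0, "ry": 0, "rz": 0},
    {"fingers": -1, "tx": -0.1, "ty": 6, "tz": 0, "rx": 0, "ry": 0, "rz": 0},
    {"fingers": -1, "tx": -0.1, "ty": 7, "tz": 0, "rx": 0, "ry": 0, "rz": 0},
    {"fingers": -1, "tx": -0.1, "ty": 7.5, "tz": 0, "rx": 0, "ry": 0, "rz": 0},
    {"fingers": -1, "tx": -0.1, "ty": 7.5, "tz": 0, "rx": 0, "ry": 0, "rz": 0},
    {"fingers": -1, "tx": -0.1, "ty": 7.5, "tz": 0, "rx": 0, "ry": 0, "rz": 0},
  ],
)

```text
t: 16.05
tcp_pos: [595.7, 156.9, 315.4]
ee_rot: [-179.9, 0.0, 90.1]
wrist_force: [-0.2, -0.3, -4.1]
finger_gap: 21.3
grasp_force: 69.4
```

```bash
python3 -c "
from h import *
goto(590,158,315,90)
look(8)"
```

```text
at [595.7 156.9 315.4] [-179.9    0.    90.1] t 16.05 gap 21.3 txyz cm [ 0.11 -0.57  0.04] rot [-0.001  0.     0.002]
```

View pics/v8.png

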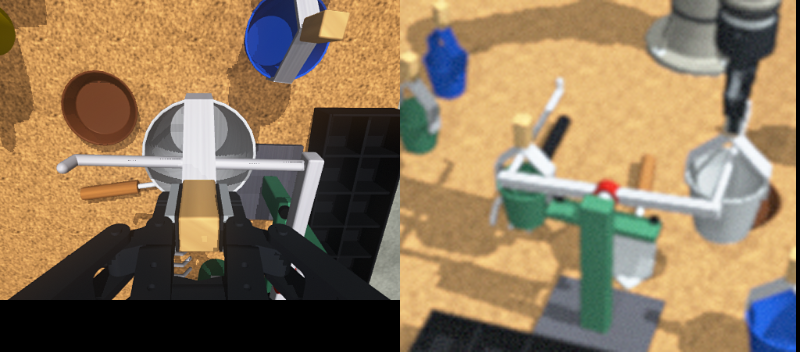

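>>> arm_command(
  moves=[
    {"fingers": -1, "tx": 0, "ty": 0, "tz": 1, "rx": 0, "ry": 0, "rz": 0},
    {"fingers": -1, "tx": 0, "ty": 0, "tz": 2, "rx": 0, "ry": 0, "rz": 0},
    {"fingers": -1, "tx": 0, "ty": 0, "tz": 2.8, "rx": 0, "ry": 0, "rz": 0},
    {"fingers": -1, "tx": 0, "ty": 0, "tz": 3.2, "rx": 0, "ry": 0, "rz": 0},
    {"fingers": -1, "tx": 0, "ty": 0, "tz": 3.5, "rx": 0, "ry": 0, "rz": 0},
    {"fingers": -1, "tx": 0, "ty": 0, "tz": 3.8, "rx": 0, "ry": 0, "rz": 0},
    {"fingers": -1, "tx": 0, "ty": 0, "tz": 4.1, "rx": 0, "ry": 0, "rz": 0},
    {"fingers": -1, "tx": 0, "ty": 0, "tz": 4.4, "rx": 0, "ry": 0, "rz": 0},
    {"fingers": -1, "tx": 0, "ty": 0, "tz": 4.7, "rx": 0, "ry": 0, "rz": 0},
    {"fingers": -1, "tx": 0, "ty": 0, "tz": 5, "rx": 0, "ry": 0, "rz": 0},
  ],
)

```text
t: 17.15
tcp_pos: [596.0, 157.9, 265.7]
ee_rot: [180.0, -0.1, 90.1]
wrist_force: [-1.4, 3.0, -0.9]
finger_gap: 21.6
grasp_force: 69.7
```

>>> arm_command(
  moves=[
    {"fingers": -1, "tx": 0, "ty": 0, "tz": 0.3, "rx": 0, "ry": 0, "rz": 0},
    {"fingers": -1, "tx": 0, "ty": 0, "tz": 0.6, "rx": 0, "ry": 0, "rz": 0},
    {"fingers": -1, "tx": 0, "ty": 0, "tz": 0.9, "rx": 0, "ry": 0, "rz": 0},
    {"fingers": -1, "tx": 0, "ty": 0, "tz": 1.1, "rx": 0, "ry": 0, "rz": 0},
    {"fingers": -1, "tx": 0, "ty": 0, "tz": 1.3, "rx": 0, "ry": 0, "rz": 0},
    {"fingers": -1, "tx": 0, "ty": 0, "tz": 1.4, "rx": 0, "ry": 0, "rz": 0},
    {"fingers": -1, "tx": 0, "ty": 0, "tz": 1.4, "rx": 0, "ry": 0, "rz": 0},
    {"fingers": -1, "tx": 0, "ty": 0, "tz": 1.4, "rx": 0, "ry": 0, "rz": 0},
  ],
)

```text
t: 17.95
tcp_pos: [596.0, 157.4, 251.5]
ee_rot: [-180.0, -0.1, 90.1]
wrist_force: [-2.7, 4.4, -0.1]
finger_gap: 20.8
grasp_force: 69.8
```

```bash
python3 -c "
from h import *
goto(595,157,250,90)
f=[]
for i in range(4):
    im=get_image('scene');f.append(ctrl.get_obs()['wrist_force'])
print(np.mean(f,0))
for u in (203,215,260,270):
    col=im[190:240,u].astype(int);m=(col.max(1)-col.min(1)<25)&(col.mean(1)>170);print(u,190+np.where(m)[0])
"
```

```text
at [596.  157.4 251.5] [-1.80e+02 -1.00e-01  9.01e+01] t 17.95 gap 20.8 txyz cm [-0.04 -0.1   0.15] rot [-0.    -0.001  0.002]
[-1.84465793  4.77320112  0.01049151]
203 [192 193 194 195 196 197 198 202 203 204 205 206]
215 [193 194 195 196 197 198 199 200 201 202 205 206 207 208 209 210]
260 [220 221 222 223]
270 [223 224 225 226]
```

>>> arm_command(
  moves=[
    {"fingers": -1, "tx": 0.1, "ty": 0, "tz": 0, "rx": 0, "ry": 0, "rz": 0},
    {"fingers": -1, "tx": 0.2, "ty": 0, "tz": 0, "rx": 0, "ry": 0, "rz": 0},
    {"fingers": -1, "tx": 0.3, "ty": 0, "tz": 0, "rx": 0, "ry": 0, "rz": 0},
    {"fingers": -1, "tx": 0.3, "ty": 0, "tz": 0, "rx": 0, "ry": 0, "rz": 0},
  ],
)

```text
t: 18.55
tcp_pos: [596.7, 158.3, 251.8]
ee_rot: [179.9, 0.1, 90.0]
wrist_force: [-0.8, 0.8, -0.0]
finger_gap: 21.0
grasp_force: 69.8
```

```bash
python3 -c "
from h import *
f=[]
for i in range(4):
    im=get_image('scene');f.append(ctrl.get_obs()['wrist_force'])
print(np.mean(f,0));look(9)
for u in (203,215,260,270):
    col=im[190:240,u].astype(int);m=(col.max(1)-col.min(1)<25)&(col.mean(1)>170);print(u,190+np.where(m)[0])
"
```

```text
[-0.05123537  0.61907298 -0.29740636]
203 [192 193 194 195 196 197 198 202 203 204 205 206]
215 [193 194 195 196 197 198 199 200 201 202 205 206 207 208 209 210]
260 [219 220 221 222 223]
270 [222 223 224 225 226]
```

>>> arm_command(
  moves=[
    {"fingers": -1, "tx": 0, "ty": 0, "tz": 0.1, "rx": 0, "ry": 0, "rz": 0},
    {"fingers": -1, "tx": 0, "ty": 0, "tz": 0.2, "rx": 0, "ry": 0, "rz": 0},
    {"fingers": -1, "tx": 0, "ty": 0, "tz": 0.2, "rx": 0, "ry": 0, "rz": 0},
    {"fingers": -0.3, "tx": 0, "ty": 0, "tz": 0.2, "rx": 0, "ry": 0, "rz": 0},
    {"fingers": -0.2, "tx": 0, "ty": 0, "tz": 0.2, "rx": 0, "ry": 0, "rz": 0},
    {"fingers": -0.1, "tx": 0, "ty": 0, "tz": 0.2, "rx": 0, "ry": 0, "rz": 0},
    {"fingers": 0.2, "tx": 0, "ty": 0, "tz": 0.2, "rx": 0, "ry": 0, "rz": 0},
    {"fingers": 0.2, "tx": 0, "ty": 0, "tz": 0.2, "rx": 0, "ry": 0, "rz": 0},
    {"fingers": 0.2, "tx": 0, "ty": 0, "tz": 0.2, "rx": 0, "ry": 0, "rz": 0},
  ],
)

```text
t: 19.75
tcp_pos: [596.1, 159.9, 249.6]
ee_rot: [-180.0, -0.0, 90.1]
wrist_force: [-0.7, 0.3, -0.9]
finger_gap: 51.2
grasp_force: 0.0
```

```bash
python3 -c "
from h import *
c=camera_info('wrist');im=get_image('wrist');cv2.imwrite('pics/w10.png',im[:,:,::-1])
h=cv2.cvtColor(im[150:340,200:320],cv2.COLOR_RGB2HSV)
m=((h[...,0]>12)&(h[...,0]<25)&(h[...,1]>90)&(h[...,2]>215)).astype('uint8')
k,l,st,ce=cv2.connectedComponentsWithStats(m)
i=np.argsort(-st[1:,4])[:3]+1
print(st[i],(ce[i]+[200,150]).round(1))
im=get_image('scene')
for u in (203,215,260,270):
    col=im[190:240,u].astype(int);m=(col.max(1)-col.min(1)<25)&(col.mean(1)>170);print(u,190+np.where(m)[0])
goto(433,-376,360,76)
"
```

```text
[[  31  133   51   43 1964]
 [   2  145   11   15   66]
 [  83  153   11    5   28]] [[255.5 303.3]
 [206.8 302.6]
 [288.1 304.8]]
203 [192 193 194 195 196 197 198 201 202 203 204 205 206]
215 [193 194 195 196 197 198 199 200 201 202 205 206 207 208 209 210]
260 [220 221 222 223]
270 [223 224 225 226 227]
at [596.1 159.8 249.6] [-180.    -0.    90.1] t 19.85 gap 51.1 txyz cm [-53.56 -16.37 -11.04] rot [-0.    -0.     0.245]
```

>>> arm_command(
  moves=[
    {"fingers": 0.3, "tx": 0, "ty": 0, "tz": -2, "rx": 0, "ry": 0, "rz": 0},
    {"fingers": 0.4, "tx": 0, "ty": 0, "tz": -5, "rx": 0, "ry": 0, "rz": 0},
    {"fingers": 1, "tx": 0, "ty": 0, "tz": -9, "rx": 0, "ry": 0, "rz": 0},
    {"fingers": 1, "tx": -2, "ty": -1, "tz": -11.5, "rx": 0, "ry": 0, "rz": 0},
    {"fingers": 1, "tx": -53.6, "ty": -16.3, "tz": -11.5, "rx": 0, "ry": 0, "rz": 0.27},
    {"fingers": 1, "tx": -53.6, "ty": -16.3, "tz": -11.5, "rx": 0, "ry": 0, "rz": 0.27},
    {"fingers": 1, "tx": -53.6, "ty": -16.3, "tz": -11.5, "rx": 0, "ry": 0, "rz": 0.27},
    {"fingers": 1, "tx": -53.6, "ty": -16.3, "tz": -11.5, "rx": 0, "ry": 0, "rz": 0.27},
    {"fingers": 1, "tx": -53.6, "ty": -16.3, "tz": -11.5, "rx": 0, "ry": 0, "rz": 0.27},
    {"fingers": 1, "tx": -53.6, "ty": -16.3, "tz": -11.5, "rx": 0, "ry": 0, "rz": 0.27},
  ],
)

```text
t: 20.85
tcp_pos: [500.2, -149.6, 364.9]
ee_rot: [180.0, -0.1, 74.6]
wrist_force: [0.4, -0.3, 0.1]
finger_gap: 85.6
grasp_force: 0.0
```

```bash
python3 -c "
from h import *
goto(433,-376,360,74);print(ctrl.get_obs()['joint_pos'])
"
```

```text
at [ 500.2 -149.6  364.9] [ 1.80e+02 -1.00e-01  7.46e+01] t 20.85 gap 85.6 txyz cm [-23.61  -0.48   0.47] rot [ 0.001 -0.001  0.011]
[-25.99547726  17.09209191  55.49154769  78.65235441 -14.08085436
  91.38470968  12.5370352 ]
```

>>> arm_command(
  moves=[
    {"fingers": 1, "tx": -22.8, "ty": -0.4, "tz": 0.4, "rx": 0, "ry": 0, "rz": 0},
    {"fingers": 1, "tx": -22.8, "ty": -0.4, "tz": 0.4, "rx": 0, "ry": 0, "rz": 0},
    {"fingers": 1, "tx": -22.8, "ty": -0.4, "tz": 0.4, "rx": 0, "ry": 0, "rz": 0},
    {"fingers": 1, "tx": -22.8, "ty": -0.4, "tz": 0.4, "rx": 0, "ry": 0, "rz": 0},
    {"fingers": 1, "tx": -22.8, "ty": -0.4, "tz": 0.4, "rx": 0, "ry": 0, "rz": 0},
    {"fingers": 1, "tx": -22.8, "ty": -0.4, "tz": 0.4, "rx": 0, "ry": 0, "rz": 0},
    {"fingers": 1, "tx": -22.8, "ty": -0.4, "tz": 0.4, "rx": 0, "ry": 0, "rz": 0},
    {"fingers": 1, "tx": -22.8, "ty": -0.4, "tz": 0.4, "rx": 0, "ry": 0, "rz": 0},
  ],
)

```text
t: 21.65
tcp_pos: [437.9, -365.2, 360.5]
ee_rot: [180.0, -0.1, 74.8]
wrist_force: [0.3, 0.0, -0.7]
finger_gap: 85.4
grasp_force: 0.0
```

```bash
python3 -c "
from h import *
print(ctrl.get_obs()['joint_pos'].round(1) if 1 else 0)
c=camera_info('wrist');im=get_image('wrist');cv2.imwrite('pics/w11.png',im[:,:,::-1])
h=cv2.cvtColor(im[60:250,150:400],cv2.COLOR_RGB2HSV)
m=((h[...,0]>12)&(h[...,0]<25)&(h[...,1]>90)&(h[...,2]>205)).astype('uint8')
k,l,st,ce=cv2.connectedComponentsWithStats(m)
for i in np.argsort(-st[1:,4])[:5]+1:
    p=ce[i]+[150,60];print(st[i],p.round(1),plane(c,p,183),cv2.minAreaRect(np.argwhere(l==i)[:,::-1].astype('float32'))[1:])
# green pot body
h=cv2.cvtColor(im,cv2.COLOR_RGB2HSV);m=((h[...,0]>65)&(h[...,0]<90)&(h[...,1]>90)).astype('uint8')
k,l,st,ce=cv2.connectedComponentsWithStats(m)
for i in np.argsort(-st[1:,4])[:3]+1: print('green',st[i],ce[i].round(1),plane(c,ce[i],72))
# strap: bright grey
a=im.astype(int);m=((a.max(2)-a.min(2)<22)&(a.mean(2)>95)).astype('uint8')
k,l,st,ce=cv2.connectedComponentsWithStats(m)
for i in np.argsort(-st[1:,4])[:6]+1: print('grey',st[i],ce[i].round(1),cv2.minAreaRect(np.argwhere(l==i)[:,::-1].astype('float32')))
goto(433,-388,163,74)
"
```

```text
[  2.6  25.   56.4  71.3 -20.7  94.   39.6]
[ 95 119  20  19 370] [254.8 188.1] [ 431.8 -388.4  183. ] ((18.0, 19.0), 90.0)
[128 167  69  18 118] [313.3 235.2] [ 477.9 -455.9  183. ] ((1.75029718875885, 69.62293243408203), 76.50426483154297)
[158 178  50  12  98] [333.3 243.8] [ 496.4 -471.7  183. ] ((1.99737548828125, 50.216064453125), 76.67547607421875)
[107  28   8   7  24] [260.3  90.7] [ 461.4 -298.7  183. ] ((5.570859909057617, 7.056422710418701), 68.19859313964844)
[26 52  7  4 20] [178.8 113.5] [ 382.9 -298.5  183. ] ((6.305926322937012, 2.6678919792175293), 14.03624439239502)
green [226 134  20  53 181] [235.9 166.6] [ 405.3 -390.    72. ]
green [266 134  18  52 127] [276.3 161.7] [ 459.4 -397.8   72. ]
green [238 140   7  22 101] [241.5 150.6] [ 418.6 -371.    72. ]
grey [ 420  232   70   90 1522] [458.4 288.8] ((453.9353942871094, 275.57574462890625), (61.79786682128906, 90.57473754882812), 5.782392501831055)
grey [480 248  32  73 836] [490.7 281.9] ((495.5, 284.0), (72.0, 31.0), 90.0)
grey [245 128  21  44 805] [255.1 147.8] ((255.0, 149.5), (43.0, 20.0), 90.0)
grey [112 250  42  58 693] [131.9 278.7] ((131.96119689941406, 276.16058349609375), (16.974023818969727, 65.1750717163086), 24.904767990112305)
grey [355 250  42  58 686] [376.9 278.5] ((376.5079345703125, 276.1278381347656), (65.63990783691406, 16.505107879638672), 64.65382385253906)
grey [441 218  28  65 512] [449.6 245.5] ((452.9544372558594, 250.3660430908203), (27.067798614501953, 63.7013053894043), 3.012787342071533)
at [ 438.1 -364.9  360.5] [ 1.80e+02 -1.00e-01  7.48e+01] t 21.7 gap 85.1 txyz cm [-2.38  0.1  19.75] rot [ 0.    -0.001  0.014]
```

>>> arm_command(
  moves=[
    {"fingers": 1, "tx": -2.3, "ty": 0, "tz": 3, "rx": 0, "ry": 0, "rz": 0},
    {"fingers": 1, "tx": -2.3, "ty": 0, "tz": 7, "rx": 0, "ry": 0, "rz": 0},
    {"fingers": 1, "tx": -2.3, "ty": 0, "tz": 11, "rx": 0, "ry": 0, "rz": 0},
    {"fingers": 1, "tx": -2.3, "ty": 0, "tz": 14.5, "rx": 0, "ry": 0, "rz": 0},
    {"fingers": 1, "tx": -2.3, "ty": 0, "tz": 17.5, "rx": 0, "ry": 0, "rz": 0},
    {"fingers": 1, "tx": -2.3, "ty": 0, "tz": 19.6, "rx": 0, "ry": 0, "rz": 0},
    {"fingers": 1, "tx": -2.3, "ty": 0, "tz": 19.6, "rx": 0, "ry": 0, "rz": 0},
    {"fingers": 0, "tx": -2.3, "ty": 0, "tz": 19.6, "rx": 0, "ry": 0, "rz": 0},
    {"fingers": -1, "tx": -2.3, "ty": 0, "tz": 19.6, "rx": 0, "ry": 0, "rz": 0},
    {"fingers": -1, "tx": -2.3, "ty": 0, "tz": 19.6, "rx": 0, "ry": 0, "rz": 0},
  ],
  grip_force=50,
)

```text
t: 22.7
tcp_pos: [431.5, -389.6, 166.3]
ee_rot: [179.8, 0.1, 74.6]
wrist_force: [-0.1, 0.6, 0.6]
finger_gap: 44.0
grasp_force: 0.0
```

>>> arm_command(
  moves=[
    {"fingers": -1, "tx": 0, "ty": 0, "tz": 0, "rx": 0, "ry": 0, "rz": 0},
    {"fingers": -1, "tx": 0, "ty": 0, "tz": 0, "rx": 0, "ry": 0, "rz": 0},
    {"fingers": -1, "tx": 0, "ty": 0, "tz": 0, "rx": 0, "ry": 0, "rz": 0},
    {"fingers": -1, "tx": 0, "ty": 0, "tz": 0, "rx": 0, "ry": 0, "rz": 0},
  ],
)

```text
t: 23.1
tcp_pos: [431.3, -389.5, 165.7]
ee_rot: [179.9, 0.0, 74.6]
wrist_force: [-0.2, 0.1, 5.1]
finger_gap: 21.5
grasp_force: 49.7
```

```bash
python3 -c "
from h import *
goto(410,-122,313,90);print(ctrl.get_obs()['joint_pos'].round(1))
"
```

```text
at [ 431.3 -389.5  165.7] [179.9   0.   74.6] t 23.1 gap 21.5 txyz cm [ 25.21  -9.12 -14.78] rot [ 0.002  0.001 -0.269]
[  5.3  32.2  52.5  90.4 -26.6  70.7  47.1]
```

>>> arm_command(
  moves=[
    {"fingers": -1, "tx": 0, "ty": 0, "tz": -1, "rx": 0, "ry": 0, "rz": 0},
    {"fingers": -1, "tx": 0, "ty": 0, "tz": -3, "rx": 0, "ry": 0, "rz": 0},
    {"fingers": -1, "tx": 0, "ty": 0, "tz": -6, "rx": 0, "ry": 0, "rz": -0.03},
    {"fingers": -1, "tx": 0.5, "ty": -0.2, "tz": -9, "rx": 0, "ry": 0, "rz": -0.07},
    {"fingers": -1, "tx": 2, "ty": -0.8, "tz": -12, "rx": 0, "ry": 0, "rz": -0.12},
    {"fingers": -1, "tx": 4.5, "ty": -2, "tz": -14, "rx": 0, "ry": 0, "rz": -0.17},
    {"fingers": -1, "tx": 7.5, "ty": -3.5, "tz": -14.8, "rx": 0, "ry": 0, "rz": -0.22},
    {"fingers": -1, "tx": 10.5, "ty": -5, "tz": -14.8, "rx": 0, "ry": 0, "rz": -0.27},
    {"fingers": -1, "tx": 13.5, "ty": -6.5, "tz": -14.8, "rx": 0, "ry": 0, "rz": -0.27},
    {"fingers": -1, "tx": 16.5, "ty": -8, "tz": -14.8, "rx": 0, "ry": 0, "rz": -0.27},
  ],
)

```text
t: 24.1
tcp_pos: [396.0, -207.2, 312.0]
ee_rot: [-179.9, -0.0, 90.0]
wrist_force: [-0.3, -0.0, -1.8]
finger_gap: 21.8
grasp_force: 49.1
```

```bash
python3 -c "
from h import *
goto(415,-122,314,90);print(ctrl.get_obs()['joint_pos'].round(1))
"
```

```text
at [ 396.  -207.2  312. ] [-179.9   -0.    90. ] t 24.1 gap 21.8 txyz cm [ 8.52  1.9  -0.2 ] rot [-0.002 -0.001  0.   ]
[-23.8   4.5  53.4  95.8  -3.6  81.6  30.1]
```

>>> arm_command(
  moves=[
    {"fingers": -1, "tx": 2, "ty": 0.4, "tz": -0.1, "rx": 0, "ry": 0, "rz": 0},
    {"fingers": -1, "tx": 4, "ty": 1, "tz": -0.1, "rx": 0, "ry": 0, "rz": 0},
    {"fingers": -1, "tx": 6, "ty": 1.5, "tz": -0.1, "rx": 0, "ry": 0, "rz": 0},
    {"fingers": -1, "tx": 7.4, "ty": 1.9, "tz": -0.1, "rx": 0, "ry": 0, "rz": 0},
    {"fingers": -1, "tx": 8, "ty": 1.9, "tz": -0.1, "rx": 0, "ry": 0, "rz": 0},
    {"fingers": -1, "tx": 8, "ty": 1.9, "tz": -0.1, "rx": 0, "ry": 0, "rz": 0},
    {"fingers": -1, "tx": 8, "ty": 1.9, "tz": -0.1, "rx": 0, "ry": 0, "rz": 0},
    {"fingers": -1, "tx": 8, "ty": 1.9, "tz": -0.1, "rx": 0, "ry": 0, "rz": 0},
  ],
)

```text
t: 24.9
tcp_pos: [415.7, -129.8, 313.6]
ee_rot: [-180.0, 0.0, 89.9]
wrist_force: [0.8, -0.5, -1.9]
finger_gap: 21.3
grasp_force: 49.2
```

```bash
python3 -c "
from h import *
goto(415,-122,314,90)
c=camera_info('wrist');im=get_image('wrist');cv2.imwrite('pics/w12.png',im[:,:,::-1])
a=im.astype(int);g=(a.max(2)-a.min(2)<25)&(a.mean(2)>120)
for u in range(320,512,12):
    r=np.where(g[150:260,u])[0]+150
    print(u,(r.min(),r.max(),len(r),plane(c,(u,r.mean()),240)[:2]) if len(r) else None)
h=cv2.cvtColor(im,cv2.COLOR_RGB2HSV)
m=((h[...,0]>12)&(h[...,0]<25)&(h[...,1]>90)&(h[...,2]>215)).astype('uint8')
k,l,st,ce=cv2.connectedComponentsWithStats(m)
for i in np.argsort(-st[1:,4])[:3]+1: print('grip',st[i],ce[i].round(1),plane(c,ce[i],331))
"
```

```text
at [ 415.7 -129.8  313.6] [-180.     0.    89.9] t 24.9 gap 21.3 txyz cm [ 0.78 -0.07 -0.04] rot [-0.     0.    -0.001]
320 (np.int64(155), np.int64(192), 21, array([ 458.2, -107.5]))
332 (np.int64(150), np.int64(195), 14, array([ 466. , -107.1]))
344 (np.int64(150), np.int64(195), 14, array([ 473.8, -107.4]))
356 (np.int64(150), np.int64(205), 24, array([ 482.5, -114.9]))
368 (np.int64(150), np.int64(200), 22, array([ 490.2, -113.6]))
380 (np.int64(187), np.int64(200), 13, array([ 499.1, -121.3]))
392 (np.int64(188), np.int64(200), 13, array([ 507.2, -121.4]))
404 (np.int64(188), np.int64(201), 14, array([ 515.2, -121.7]))
416 (np.int64(188), np.int64(201), 14, array([ 523.2, -121.8]))
428 (np.int64(189), np.int64(201), 13, array([ 531.3, -122.1]))
440 (np.int64(189), np.int64(201), 13, array([ 539.3, -122.1]))
452 (np.int64(189), np.int64(202), 14, array([ 547.4, -122.5]))
464 (np.int64(189), np.int64(202), 14, array([ 555.5, -122.5]))
476 (np.int64(190), np.int64(202), 13, array([ 563.6, -122.9]))
488 (np.int64(190), np.int64(202), 13, array([ 571.6, -122.9]))
500 (np.int64(190), np.int64(202), 13, array([ 579.6, -122.9]))
grip [244 269  34  17 218] [266.1 274.2] [ 419.9 -121.1  331. ]
grip [230 111   3   4   8] [231.  112.5] [407.5 -57.9 331. ]
grip [153  93   3   3   7] [153.7  93.9] [382.3 -51.9 331. ]
```

>>> arm_command(
  moves=[
    {"fingers": -1, "tx": 0.8, "ty": 0.5, "tz": 0, "rx": 0, "ry": 0, "rz": 0},
    {"fingers": -1, "tx": 0.8, "ty": 1.5, "tz": 0, "rx": 0, "ry": 0, "rz": 0},
    {"fingers": -1, "tx": 0.8, "ty": 3, "tz": 0, "rx": 0, "ry": 0, "rz": 0},
    {"fingers": -1, "tx": 0.8, "ty": 5, "tz": 0, "rx": 0, "ry": 0, "rz": 0},
    {"fingers": -1, "tx": 0.8, "ty": 7, "tz": 0, "rx": 0, "ry": 0, "rz": 0},
    {"fingers": -1, "tx": 0.8, "ty": 9, "tz": 0, "rx": 0, "ry": 0, "rz": 0},
    {"fingers": -1, "tx": 0.8, "ty": 10.2, "tz": 0, "rx": 0, "ry": 0, "rz": 0},
    {"fingers": -1, "tx": 0.8, "ty": 10.7, "tz": 0, "rx": 0, "ry": 0, "rz": 0},
    {"fingers": -1, "tx": 0.8, "ty": 10.7, "tz": 0, "rx": 0, "ry": 0, "rz": 0},
    {"fingers": -1, "tx": 0.8, "ty": 10.7, "tz": 0, "rx": 0, "ry": 0, "rz": 0},
  ],
)

```text
t: 25.95
tcp_pos: [522.9, -120.6, 313.4]
ee_rot: [-180.0, 0.0, 90.0]
wrist_force: [-0.8, 0.2, -1.7]
finger_gap: 21.3
grasp_force: 49.3
```

```bash
python3 -c "
from h import *
goto(523,-122,314,90)
c=camera_info('wrist');im=get_image('wrist');cv2.imwrite('pics/w13.png',im[:,:,::-1])
a=im.astype(int);g=(a.max(2)-a.min(2)<25)&(a.mean(2)>120)
for u in list(range(160,235,10))+list(range(290,350,10)):
    r=np.where(g[170:240,u])[0]+170
    print(u,(r.min(),r.max(),len(r),plane(c,(u,r.mean()),240)[:2]) if len(r) else None)
h=cv2.cvtColor(im,cv2.COLOR_RGB2HSV)
m=((h[...,0]>12)&(h[...,0]<25)&(h[...,1]>90)&(h[...,2]>215)).astype('uint8')
k,l,st,ce=cv2.connectedComponentsWithStats(m)
for i in np.argsort(-st[1:,4])[:3]+1: print('grip',st[i],ce[i].round(1),plane(c,ce[i],298))
"
```

```text
at [ 522.9 -120.6  313.4] [-180.    0.   90.] t 25.95 gap 21.3 txyz cm [-0.14  0.01 -0.06] rot [-0.001  0.     0.001]
160 None
170 None
180 (np.int64(206), np.int64(219), 14, array([ 471.8, -125.4]))
190 (np.int64(175), np.int64(207), 13, array([ 479.5, -110.4]))
200 (np.int64(175), np.int64(213), 19, array([ 486. , -114.5]))
210 (np.int64(200), np.int64(213), 14, array([ 492.4, -121. ]))
220 (np.int64(201), np.int64(239), 16, array([ 498.9, -127.2]))
230 (np.int64(201), np.int64(213), 13, array([ 505.9, -121.3]))
290 (np.int64(202), np.int64(239), 18, array([ 546.7, -127.2]))
300 (np.int64(203), np.int64(215), 13, array([ 553.3, -122.7]))
310 (np.int64(203), np.int64(216), 14, array([ 560.1, -123.1]))
320 (np.int64(203), np.int64(216), 14, array([ 566.9, -123.1]))
330 (np.int64(203), np.int64(216), 14, array([ 573.7, -123.1]))
340 (np.int64(204), np.int64(216), 13, array([ 580.5, -123.5]))
grip [ 435  234   46   36 1378] [457.5 251.5] [ 625. -121.  298.]
grip [231 268  49  30 889] [257.1 278.6] [ 523.8 -137.2  298. ]
grip [232 296  24  15 178] [239.9 305.3] [ 514.6 -154.1  298. ]
```

>>> arm_command(
  moves=[
    {"fingers": -1, "tx": -0.1, "ty": 0, "tz": 1, "rx": 0, "ry": 0, "rz": 0},
    {"fingers": -1, "tx": -0.1, "ty": 0, "tz": 2, "rx": 0, "ry": 0, "rz": 0},
    {"fingers": -1, "tx": -0.1, "ty": 0, "tz": 2.7, "rx": 0, "ry": 0, "rz": 0},
    {"fingers": -1, "tx": -0.1, "ty": 0, "tz": 3.1, "rx": 0, "ry": 0, "rz": 0},
    {"fingers": -1, "tx": -0.1, "ty": 0, "tz": 3.4, "rx": 0, "ry": 0, "rz": 0},
    {"fingers": -1, "tx": -0.1, "ty": 0, "tz": 3.7, "rx": 0, "ry": 0, "rz": 0},
    {"fingers": -1, "tx": -0.1, "ty": 0, "tz": 4, "rx": 0, "ry": 0, "rz": 0},
    {"fingers": -1, "tx": -0.1, "ty": 0, "tz": 4.3, "rx": 0, "ry": 0, "rz": 0},
    {"fingers": -1, "tx": -0.1, "ty": 0, "tz": 4.5, "rx": 0, "ry": 0, "rz": 0},
    {"fingers": -1, "tx": -0.1, "ty": 0, "tz": 4.7, "rx": 0, "ry": 0, "rz": 0},
  ],
)

```text
t: 27.0
tcp_pos: [523.2, -122.3, 266.7]
ee_rot: [180.0, 0.1, 90.0]
wrist_force: [-1.5, -1.9, -0.3]
finger_gap: 21.7
grasp_force: 49.5
```

>>> arm_command(
  moves=[
    {"fingers": -1, "tx": 0, "ty": 0, "tz": 0, "rx": 0, "ry": 0, "rz": 0},
    {"fingers": -1, "tx": 0, "ty": 0, "tz": 0, "rx": 0, "ry": 0, "rz": 0},
    {"fingers": -1, "tx": 0, "ty": 0, "tz": 0, "rx": 0, "ry": 0, "rz": 0},
    {"fingers": -1, "tx": 0, "ty": 0, "tz": 0, "rx": 0, "ry": 0, "rz": 0},
  ],
)

```text
t: 27.4
tcp_pos: [523.2, -122.2, 266.8]
ee_rot: [180.0, 0.1, 90.0]
wrist_force: [-1.1, -4.1, 1.0]
finger_gap: 21.3
grasp_force: 49.5
```

```bash
python3 -c "
from h import *
f=[]
for i in range(4):
    im=get_image('scene');f.append(ctrl.get_obs()['wrist_force'])
print(np.mean(f,0));goto(523,-122,314,90)
for u in (203,215,260,270):
    col=im[190:240,u].astype(int);m=(col.max(1)-col.min(1)<25)&(col.mean(1)>170);print(u,190+np.where(m)[0])
"
```

```text
[-1.30084088 -4.20926617  0.20326616]
at [ 523.2 -122.1  266.7] [1.8e+02 1.0e-01 9.0e+01] t 27.6 gap 21.3 txyz cm [ 0.01 -0.02 -4.73] rot [0.    0.001 0.   ]
203 [195 196 197 198 199 200 201 202 205 206 207 208 209]
215 [196 197 198 199 200 201 202 203 204 207 208 209 210 211 212]
260 [218 219 220 221 222 225 226]
270 [221 222 223 224]
```

>>> arm_command(
  moves=[
    {"fingers": -1, "tx": -0.1, "ty": 0, "tz": 0, "rx": 0, "ry": 0, "rz": 0},
    {"fingers": -1, "tx": -0.2, "ty": 0, "tz": 0, "rx": 0, "ry": 0, "rz": 0},
    {"fingers": -1, "tx": -0.2, "ty": 0, "tz": 0.1, "rx": 0, "ry": 0, "rz": 0},
    {"fingers": -1, "tx": -0.2, "ty": 0, "tz": 0.1, "rx": 0, "ry": 0, "rz": 0},
  ],
)

```text
t: 28.0
tcp_pos: [523.3, -122.5, 265.3]
ee_rot: [-180.0, -0.1, 90.1]
wrist_force: [-0.2, -1.5, 0.7]
finger_gap: 21.5
grasp_force: 49.5
```

>>> arm_command(
  moves=[
    {"fingers": -0.3, "tx": 0, "ty": 0, "tz": 0, "rx": 0, "ry": 0, "rz": 0},
    {"fingers": -0.2, "tx": 0, "ty": 0, "tz": 0, "rx": 0, "ry": 0, "rz": 0},
    {"fingers": -0.1, "tx": 0, "ty": 0, "tz": 0, "rx": 0, "ry": 0, "rz": 0},
    {"fingers": 0, "tx": 0, "ty": 0, "tz": 0, "rx": 0, "ry": 0, "rz": 0},
    {"fingers": 0.2, "tx": 0, "ty": 0, "tz": 0, "rx": 0, "ry": 0, "rz": 0},
    {"fingers": 0.2, "tx": 0, "ty": 0, "tz": 0, "rx": 0, "ry": 0, "rz": 0},
    {"fingers": 0.2, "tx": 0, "ty": 0, "tz": 0, "rx": 0, "ry": 0, "rz": 0},
  ],
)

```text
t: 28.7
tcp_pos: [523.3, -123.3, 265.6]
ee_rot: [180.0, -0.0, 90.1]
wrist_force: [1.1, -0.3, 0.3]
finger_gap: 51.3
grasp_force: 0.0
```

```bash
python3 -c "
from h import *
c=camera_info('wrist');im=get_image('wrist');cv2.imwrite('pics/w14.png',im[:,:,::-1])
h=cv2.cvtColor(im,cv2.COLOR_RGB2HSV)
m=((h[...,0]>12)&(h[...,0]<25)&(h[...,1]>90)&(h[...,2]>215)).astype('uint8')
k,l,st,ce=cv2.connectedComponentsWithStats(m)
for i in np.argsort(-st[1:,4])[:3]+1: print('grip',st[i],ce[i].round(1),plane(c,ce[i],283))
im=get_image('scene')
for u in (203,215,260,270):
    col=im[190:240,u].astype(int);m=(col.max(1)-col.min(1)<25)&(col.mean(1)>170);print(u,190+np.where(m)[0])
goto(523,-122,385)
"
```

```text
grip [ 230  269   50   38 1293] [257.3 282.9] [ 523.9 -118.8  283. ]
grip [ 474  279   38   42 1220] [495.8 301.1] [ 622.3 -127.6  283. ]
grip [230 290  31  22 294] [240.7 304.3] [ 517.1 -129.3  283. ]
203 [195 196 197 198 199 200 201 202 205 206 207 208 209]
215 [196 197 198 199 200 201 202 203 204 205 207 208 209 210 211 212]
260 [218 219 220 221 222 225 226]
270 [221 222 223 224]
at [ 523.2 -123.4  265.6] [180.   -0.   90.1] t 28.8 gap 51.6 txyz cm [  0.14  -0.02 -11.94] rot [ 0. -0. -0.]
```

Released, and the bar is level. I'll retreat upward and let it settle.

>>> arm_command(
  moves=[
    {"fingers": 0.2, "tx": 0, "ty": 0, "tz": -2, "rx": 0, "ry": 0, "rz": 0},
    {"fingers": 0.2, "tx": 0, "ty": 0, "tz": -5, "rx": 0, "ry": 0, "rz": 0},
    {"fingers": 0.2, "tx": 0, "ty": 0, "tz": -9, "rx": 0, "ry": 0, "rz": 0},
    {"fingers": 0.2, "tx": 0, "ty": 0, "tz": -12, "rx": 0, "ry": 0, "rz": 0},
    {"fingers": 0.2, "tx": 0, "ty": 0, "tz": -13, "rx": 0, "ry": 0, "rz": 0},
    {"fingers": 0.2, "tx": 0, "ty": -6, "tz": -14, "rx": 0, "ry": 0, "rz": 0},
    {"fingers": 0.2, "tx": 0, "ty": -10, "tz": -14, "rx": 0, "ry": 0, "rz": 0},
    {"fingers": 0.2, "tx": 0, "ty": -10, "tz": -14, "rx": 0, "ry": 0, "rz": 0},
    {"fingers": 0.2, "tx": 0, "ty": -10, "tz": -14, "rx": 0, "ry": 0, "rz": 0},
    {"fingers": 0.2, "tx": 0, "ty": -10, "tz": -14, "rx": 0, "ry": 0, "rz": 0},
  ],
)

```text
t: 29.8
tcp_pos: [423.9, -122.7, 405.2]
ee_rot: [180.0, -0.0, 90.1]
wrist_force: [0.3, -0.5, -0.8]
finger_gap: 51.3
grasp_force: 0.0
```

>>> arm_command(
  moves=[
    {"fingers": 0.2, "tx": 0, "ty": 0, "tz": 0, "rx": 0, "ry": 0, "rz": 0},
    {"fingers": 0.2, "tx": 0, "ty": 0, "tz": 0, "rx": 0, "ry": 0, "rz": 0},
    {"fingers": 0.2, "tx": 0, "ty": 0, "tz": 0, "rx": 0, "ry": 0, "rz": 0},
    {"fingers": 0.2, "tx": 0, "ty": 0, "tz": 0, "rx": 0, "ry": 0, "rz": 0},
    {"fingers": 0.2, "tx": 0, "ty": 0, "tz": 0, "rx": 0, "ry": 0, "rz": 0},
    {"fingers": 0.2, "tx": 0, "ty": 0, "tz": 0, "rx": 0, "ry": 0, "rz": 0},
    {"fingers": 0.2, "tx": 0, "ty": 0, "tz": 0, "rx": 0, "ry": 0, "rz": 0},
    {"fingers": 0.2, "tx": 0, "ty": 0, "tz": 0, "rx": 0, "ry": 0, "rz": 0},
    {"fingers": 0.2, "tx": 0, "ty": 0, "tz": 0, "rx": 0, "ry": 0, "rz": 0},
    {"fingers": 0.2, "tx": 0, "ty": 0, "tz": 0, "rx": 0, "ry": 0, "rz": 0},
  ],
)

```text
t: 30.8
tcp_pos: [423.2, -123.5, 405.6]
ee_rot: [180.0, -0.0, 90.1]
wrist_force: [0.2, -0.5, 0.0]
finger_gap: 51.0
grasp_force: 0.0
```

```bash
python3 -c "
from h import *
im=get_image('scene')
for u in (203,215,260,270):
    col=im[190:240,u].astype(int);m=(col.max(1)-col.min(1)<25)&(col.mean(1)>170);print(u,190+np.where(m)[0])
im2=get_image('scene');d=np.abs(im.astype(int)-im2).max(2);print('moving px',(d>30).sum())
s0=cv2.imread('pics/scene0.png')[:,:,::-1]
g=lambda i:cv2.inRange(cv2.cvtColor(np.ascontiguousarray(i),cv2.COLOR_RGB2HSV),(70,90,40),(90,255,255))
print('green px hanging',(g(im2)[150:240,180:250]>0).sum(),(g(s0)[150:240,180:250]>0).sum(),'at old pots',(g(im2)[150:235,125:172]>0).sum(),(g(s0)[150:235,125:172]>0).sum())
print(ctrl.get_obs()['t'],ctrl.job_done())
"
```

```text
203 [195 196 197 198 199 200 201 202 205 206 207 208 209]
215 [196 197 198 199 200 201 202 203 204 205 208 209 210 211 212]
260 [218 219 220 221 222 225 226]
270 [221 222 223 224]
moving px 2
green px hanging 930 416 at old pots 0 591
the job is handed in; nothing more can be done
30.9 None
```

I handed the job in at about 31 s: both green pots hang on the right prong and the bucket on the left, all released, and in the last camera pictures the bar looks level and still (no verdict came back).

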